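# Load a mooncake carton

### The arm

A 6-joint arm with a two-finger parallel gripper is mounted at the origin on the work surface. World frame = base frame: x ahead of the robot, y to its left, z up, the work surface at z = 0. Lengths are in mm, angles in degrees, forces in N, time in s.
With the tool pointing down it reaches from about 275 to 875 mm from the base axis. Payload 12.5 kg.
Tool frame: the origin (TCP) lies at the centre of the arm's flange, where the gripper is bolted on; the fingertips stand 173 mm ahead of it and the grasp point (between the pads) lies manip.pinch_z ahead of it (manip.pinch_z is the distance from the TCP to the grasp point, in mm); z points along the fingers, y is the direction in which the jaws open and shut (so a half turn about z gives the same grasp; the last joint's range is limited). The gripper opens to 85 mm and grips with 20 to 120 N. Pads are 22 mm wide; open, the fingers measure 114 mm over their backs; the gripper's body (76 mm by 85 mm) begins 54 mm behind the grasp point. The pads swing forward as they close: fully open they stand 13 mm farther back than shut.
Start: joints at [66.257, 20.094, 94.641, -0, 65.266, -4.847], TCP at [178.088, 520.356, 404.69] pointing down, gripper open.
Joint ranges: [-157.81, 157.81], [-45, 120.19], [0.68, 151.7], [-89.99, 269.99], [4.06, 180], [-164.3, 164.3]. Speed limits (degrees/s): [127.2, 127.2, 159.86, 180, 180, 180].

### API

Orientations are given as [roll, pitch, yaw] about the fixed x, y, z axes, in that order (R = Rz(yaw) Ry(pitch) Rx(roll)).
In Python, from cell import manip gives the robot as it stands. The module is installed in compiled form; this text tells all that it offers.
- The arm moves only by the tool move_arm, never from a script. Its argument "commands" is a list of rows, each an object of numbers: "dx", "dy", "dz": the shift along the tool's x, y, z in m; "spin": the turn about the tool's z in rad; "grip": the opening in per cent of the stroke, from 0 (shut) to 100 (fully open). In form: [{"dx": .., "dy": .., "dz": .., "spin": .., "grip": ..}, ...]. A call has 1 to 8 rows; each row is the pose to reach, as a shift and turn from the pose commanded when the call began, along the tool's axes at that moment; what a row does not reach only later rows make up. A row lasts 1/10 s, in which the tool goes at most 50 mm and 8.59 degrees, less where a joint would pass 70% of its speed; a pose out of reach is approached as far as the arm can. A call with a gripper value outside its range is refused whole. The fingers move at their own pace and stop on an object; the grip force is fixed at half the most. Time passes only in rows, so rows that repeat a pose let the fingers close. It gives the time, the measured TCP pose, the force and the opening at its end, in the units of the state.
- manip.read_state(): the state, without advancing time (a new reading comes with each control period).
- manip.capture(name): name is "scene" or "top" or "wrist"; returns the picture (384x512x3 uint8, red, green, blue); there is no depth.
- manip.camera_model(name): a dict with "camera_matrix" (3x3 intrinsics, pixels), "extrinsics" (4x4, takes a point from world to camera coordinates). Camera axes: x right, y up, looking along -z (the intrinsics and any distortion apply to the point x, -y, -z); pixel columns grow to the right and rows downward; lengths in mm; the calibration is good to about 2 mm. A picture is of the moment at which its call begins: read the wrist's pose just before it. camera_model takes no time and is no camera call; for the wrist camera it gives the pose at the moment of the call.
- manip.hand_in(): hands the job in, once; it reports no verdict.
The state is a dict: "time": time; "joint_positions": joint angles; "joint_vel": joint speeds; "effort": joint torques, N m; "tool_pos": TCP position; "tcp_rot": TCP orientation; "ft_force": force on the tool from outside, world axes, zero at the start; "torque": the same for the moment, N m; "opening": opening from 0.0 (shut) to 1.0 (fully open).
Only numpy, scipy, OpenCV 4.12 (cv2) and the standard library are available. Lean on these libraries where they do the work, as an engineer would, in place of code of your own. Each camera call takes 0.05 s, during which the arm holds its last target.

### The job

Pack the three cakes that stand singly on the bench (not those on the pan), each in its little tray, into the window carton lying in the cradle: feed them one after another through the open end, each pushing the last one deeper, so that they lie in a row with the square cake in the middle and a round one on either side. When all three are fully inside, swing the end flap shut over the mouth. Keep the cakes upright, and leave the empty tray and the other things on the bench where they are.

Things in the scene. Friction and masses are not known exactly. Their poses are not given: they have to be found in the camera images.
- round_1_center (a point): One of two identical round white cakes, each rigidly one with its square gold-coloured plastic tray; about 65 g. Cake 47 mm across, scalloped edge, stamped rosette; tray 56 x 56 mm, 30 mm tall, sides upright to the touch; cake top 34 mm above the tray's underside. Point: middle of the tray, 15 mm above its underside; x and y square to its sides, z up. Grip it across the tray.
- round_2_center (a point): The other round cake in its tray, the same as round_1.
- square_center (a point): The square white cake, 43 x 43 mm, in a tray of the same kind (56 x 56 x 30 mm, cake top 34 mm above the underside). Point: middle of the tray, 15 mm above its underside; axes square to the tray.
- empty_tray_center (a point): An empty tray of the same kind, 56 x 56 x 30 mm and only 12 g, which stands among the cakes and is to be left alone. Point: its middle, 15 mm above its underside.
- mouth (a point): Open end of the carton: a rigid board tube lying level in a fixed steel cradle, clear window on top, far end closed. Point: mid-width in the plane of the mouth, on the carton's floor, 6 mm above the bench; x across, y into the carton, z up. Inside 60 wide, 38 high, 174 mm deep: three trays fill it with 6 mm to spare. Side and top walls 3 mm, top 41 mm above this point.
- flap_hinge (a point): The upright hinge line of the carton's end flap, half-way up the flap: in the plane of the mouth, 32 mm to its +x side. The flap is a board panel 64 mm wide, 3 mm thick and 39 mm high (from 7 to 46 mm above the bench).
- flap (a joint): Angle of the end flap, rad: 0 = shut across the mouth, free edge on the mouth's -x side; pi/2 = straight out from the mouth; about 3 = folded out sideways to the +x side, as it is found. Limits 0 and 3.3. It stays where it is left and a push under 0.5 N at its free edge moves it. Shut, its inner face lies in the plane of the mouth, the panel outside it.
- slide_plate (a point): White slide plate before the mouth, level with the carton's floor, 64 mm wide and 100 mm long (y of the mouth from -100 to 0). Point: 50 mm before the mouth, mid-width, on its top; axes as the mouth's. Along its -x edge stands a low fence, face at x = -29.5 mm, y (of the mouth) -100 to -20 mm, 6.5 mm above the plate; the +x edge is free.
- cradle: The fixed steel cradle under carton and slide plate, base plate 90 x 310 mm. Origin: on the bench, straight under the mouth point, axes as the mouth's. Steel side clips stand up to 3 mm outside the carton's side walls, 100 to 130 mm beyond the mouth; the bench beside the carton is clear elsewhere.
- flour_bowl: Bystander: white bowl, 110 mm across, 50 mm tall. Origin: under its centre, on the bench.
- scraper: Bystander: flat steel dough scraper with a white grip, 109 x 125 x 13 mm, lying on the bench. Origin: on the bench near its middle.
- pastry_brush: Bystander: pastry brush, 200 mm long, lying on the bench. Origin: on the bench near its middle.
- stamp_plate: Bystander: cream disc with a stamped pattern, 46 mm across, 8 mm thick. Origin: under its centre.
- spare_trays: Bystander: nested stack of empty trays, 56 x 56 x 48 mm. Origin: under its centre.
- cake_press: Bystander: cream hand press for cakes, 65 mm across, 130 mm tall, standing upright. Origin: under its centre.
Things that resemble listed ones, but are neither listed nor needed, are in the scene too. Leave any blue, purple or turquoise look-alike of the part that bears square_center alone.

How it is judged:
By the outcome, as a careful person would: the job done as asked, in the order asked, and still so for the second after the job is handed in, with the robot touching nothing.
It also fails if it takes over 72 s, if anything falls off the work surface, if the arm or the gripper's body presses on something with over 40 N, if the wrist force passes 120 N, or if a joint passes its speed limit or range.

## Working session

There is one attempt and no reset: what is moved stays moved. The work goes in short steps, Python scripts to look and compute and a tool call to move; the robot and the scene stay as the last step left them, time stands still between calls to the robot, and variables do not carry over. Pictures are saved under pics/ and viewed, and the job is handed in when it is done.

Besides the shell and the picture viewer there is one more tool, called after "Request:" in YAML: its name, and indented under it one key for each argument. move_arm: Moves the arm, as the interface text tells. Its arguments: {"type":"object","properties":{"commands":{"type":"array"}},"required":["commands"]}

```bash
mkdir -p pics; python3 - <<'E'
from cell import manip
import cv2
print(manip.read_state(), manip.pinch_z)
for n in ("scene","top","wrist"):
    m=manip.camera_model(n); print(n,m)
    im=manip.capture(n)
    cv2.imwrite(f"pics/{n}0.png",cv2.cvtColor(im,cv2.COLOR_RGB2BGR))
E
```

```text
{'time': 0.0, 'joint_positions': array([ 6.62568748e+01,  2.01255148e+01,  9.46771673e+01,  1.11542153e-03,
        6.52663975e+01, -4.84835950e+00]), 'joint_vel': array([ 0.00976747, -0.05744828, -0.06526288,  0.02577098, -0.01236971,
       -0.09241889]), 'effort': array([-1.63071280e-03, -5.06109560e+01, -2.91390306e+01, -1.36053336e-04,
        4.68968617e-03, -3.44960472e-05]), 'tool_pos': array([178.03973901, 520.25052265, 404.14560534]), 'tcp_rot': array([-1.79931253e+02, -6.84744021e-03,  1.61104763e+02]), 'ft_force': array([ 0.45400725, -0.19367101, -0.57254388]), 'torque': array([-0.00334834, -0.08131506, -0.0217479 ]), 'opening': 1.0007488015302832} 154.70000000000002
scene {'camera_matrix': array([[362.01555612,   0.        , 256.85455927],
       [  0.        , 362.01555612, 186.81264808],
       [  0.        ,   0.        ,   1.        ]]), 'extrinsics': array([[ 1.96515199e-01,  9.80445332e-01,  1.04272121e-02,
        -9.66000184e+01],
       [-7.85642463e-01,  1.51089400e-01,  5.99948259e-01,
         3.91079705e+02],
       [ 5.86641029e-01, -1.26091012e-01,  7.9997
[... 490 characters left out ...]
 [-1.29739404e-01,  1.35210616e-02,  9.91455933e-01,
        -1.10956030e+03],
       [ 0.00000000e+00,  0.00000000e+00,  0.00000000e+00,
         1.00000000e+00]])}
wrist {'camera_matrix': array([[289.13539629,   0.        , 254.09750892],
       [  0.        , 289.13539629, 192.61090212],
       [  0.        ,   0.        ,   1.        ]]), 'extrinsics': array([[ 3.23864349e-01,  9.46103095e-01, -9.04048672e-04,
        -5.49366394e+02],
       [-8.99910462e-01,  3.07756752e-01, -3.08944885e-01,
         4.04821530e+01],
       [-2.92015485e-01,  1.00869797e-01,  9.51079513e-01,
        -3.78807752e+02],
       [ 0.00000000e+00,  0.00000000e+00,  0.00000000e+00,
         1.00000000e+00]])}
```

View pics/scene0.png

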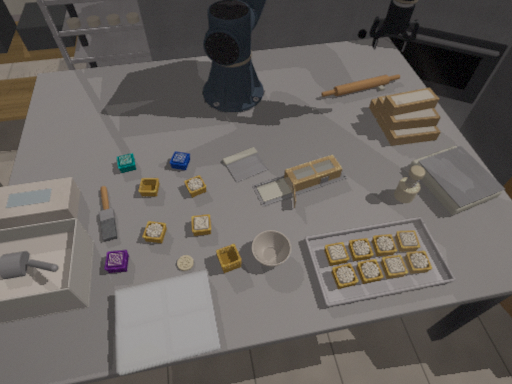

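View pics/top0.png

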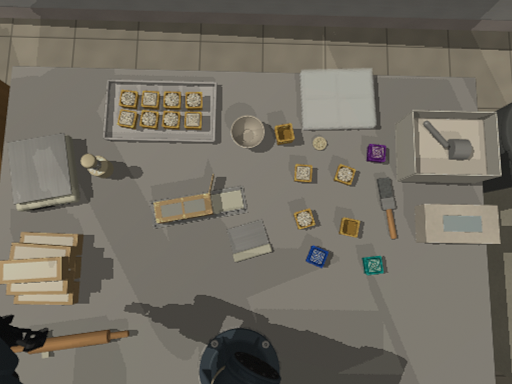

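View pics/wrist0.png

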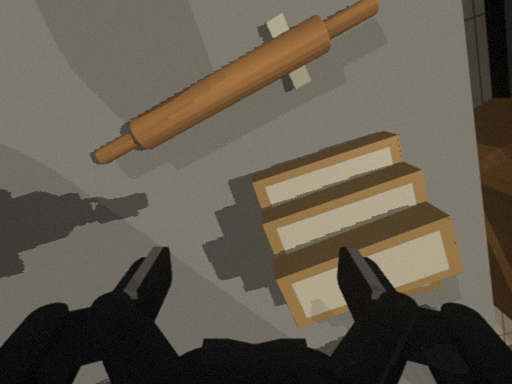

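```bash
python3 - <<'E'
import cv2
a=cv2.imread("pics/top0.png")
cv2.imwrite("pics/topcrop.png",cv2.resize(a[60:330,100:430],None,fx=2.4,fy=2.2,interpolation=cv2.INTER_CUBIC)[:600,:800])
E
```

```text
(no output)
```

View pics/topcrop.png

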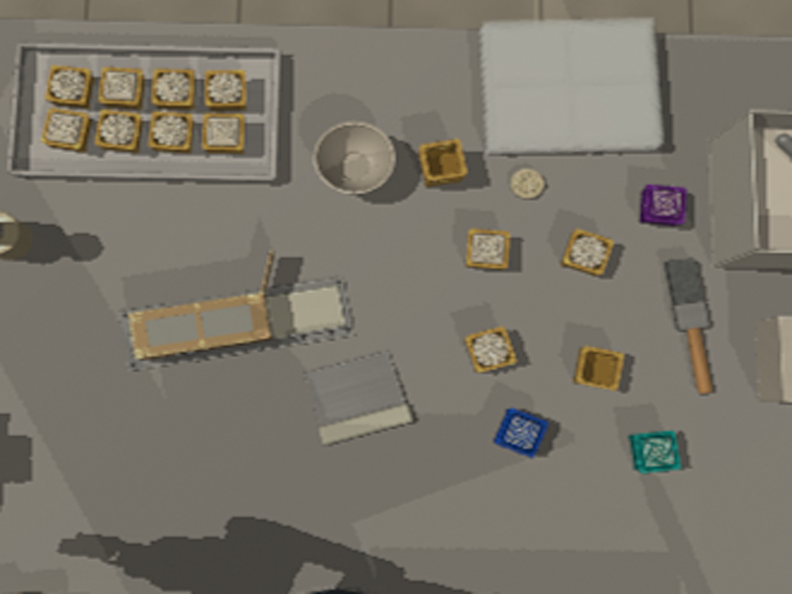

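Scene view: the robot is at the top. The single cakes stand at (197,186), (201,225) and (154,232). Empty trays are at (149,187) and (229,258, the nested stack). The carton is at about (313,173) and its plate at (271,191).

Top view:
- Carton at (183,208), mouth at about (213,206), plate at (232,202), flap sticking up at (212,185).
- Candidates for the cakes: square (303,173), round (345,175), round (304,219).
- Not to be taken: empty tray (350,227), nested trays (284,134), blue/purple/turquoise look-alikes at (318,256), (376,153), (373,265), and the pan cakes at (128-194,100-120).

Next I'll get rough positions by ray-casting.

```bash
cat > h.py <<'E'
import numpy as np,cv2
from cell import manip
def ray(m,uv):
    K=m["camera_matrix"];E=m["extrinsics"]
    R=E[:3,:3];t=E[:3,3];C=-R.T@t
    d=np.linalg.inv(K)@np.array([uv[0],uv[1],1.]); d=R.T@np.array([d[0],-d[1],-d[2]])
    return C,d
def at(m,uv,z):
    C,d=ray(m,uv); return C+d*(z-C[2])/d[2]
def proj(m,p):
    E=m["extrinsics"];q=E[:3,:3]@np.asarray(p,float)+E[:3,3];q=m["camera_matrix"]@np.array([q[0],-q[1],-q[2]]);return q[:2]/q[2]
E
python3 - <<'E'
from h import *
m=manip.camera_model("top");print(ray(m,(256,192))[0])
for n,uv,z in [("sq",(303,172.5),34),("rB",(345,174.5),34),("rA",(304.5,218.5),34),("empty",(350,227),30),("spare",(285,134),48),
 ("mouthtop",(211.5,205),47),("cartfar",(155,209),47),("plate",(232,202),6),("blue",(318,256),30),("scr",(250,240),5),("flapend",(213,178),30),("bowl",(248,132),50)]:
    print(n,at(m,uv,z).round(1))
E
```

```text
[ 390.00847609   -7.46573412 1170.25949142]
sq [ 616.2 -192.9   34. ]
rB [ 612.5 -329.2   34. ]
rA [ 467.6 -197.5   34. ]
empty [ 443.5 -343.5   30. ]
spare [ 738.9 -132.4   48. ]
mouthtop [503.6  97.7  47. ]
cartfar [487.5 273.9  47. ]
plate [518.9  35.    6. ]
blue [ 350.6 -240.6   30. ]
scr [396.8 -26.    5. ]
flapend [592.8  97.2  30. ]
bowl [742.2 -12.6  50. ]
```

```bash
python3 - <<'E'
from h import *
from scipy.spatial.transform import Rotation as Ro
m=manip.camera_model("wrist");s=manip.read_state()
R=Ro.from_euler("xyz",s["tcp_rot"],degrees=True).as_matrix()
C,d=ray(m,(256,192));print("cam off tool",R.T@(C-s["tool_pos"]),"dir",R.T@(d/np.linalg.norm(d)))
# footprint
for uv in [(0,0),(512,0),(0,230),(512,230),(256,100)]:
  print(uv,R.T@(at(m,uv,0)-s["tool_pos"]))
# target shift
yaw=95.0
T=np.array([430,0,404.0]);print(R.T@(T-s["tool_pos"]))
E
```

```text
cam off tool [78.47804322 -0.14912337 31.94624582] dir [-0.30700655  0.00668005  0.95168396]
(0, 0) [ 182.9952436  -283.12465763  404.55366519]
(512, 0) [182.86996948 286.8241279  404.07042576]
(0, 230) [ -98.1972268  -359.52451944  404.59924792]
(512, 230) [-97.95301717 364.16220387 403.98568705]
(256, 100) [ 76.91850589   2.22495352 404.30449133]
[-406.86613662 -410.64778957    0.62137834]
```

```bash
cat >> h.py <<'E'
from scipy.spatial.transform import Rotation as Ro
def plan(x,y,z,yaw):
    s=manip.read_state();R=Ro.from_euler("xyz",s["tcp_rot"],degrees=True).as_matrix()
    d=R.T@(np.array([x,y,z])-s["tool_pos"])/1000
    dy=(yaw-s["tcp_rot"][2]+180)%360-180
    print("d",d.round(4),"spin",round(-np.radians(dy),3),"rows~",round(max(np.linalg.norm(d)/.05,abs(dy)/8.59),1), "t",s["time"])
E
python3 -c "
from h import *
plan(505,10,330,95)"
```

```text
d [-0.4746 -0.3768  0.0746] spin 1.154 rows~ 12.2 t 0.15
```

Request:
move_arm:
  commands:
    - {"dx":-0.475,"dy":-0.377,"dz":0,"spin":1.154,"grip":100}
    - {"dx":-0.475,"dy":-0.377,"dz":0,"spin":1.154,"grip":100}
    - {"dx":-0.475,"dy":-0.377,"dz":0.075,"spin":1.154,"grip":100}
    - {"dx":-0.475,"dy":-0.377,"dz":0.075,"spin":1.154,"grip":100}
    - {"dx":-0.475,"dy":-0.377,"dz":0.075,"spin":1.154,"grip":100}
    - {"dx":-0.475,"dy":-0.377,"dz":0.075,"spin":1.154,"grip":100}
    - {"dx":-0.475,"dy":-0.377,"dz":0.075,"spin":1.154,"grip":100}
    - {"dx":-0.475,"dy":-0.377,"dz":0.075,"spin":1.154,"grip":100}

```text
time: 0.95
tool_pos: [392.8, 184.5, 360.6]
tcp_rot: [180.0, -0.0, 94.7]
ft_force: [-0.5, 0.5, -0.7]
opening: 1.001
```

```bash
python3 -c "
from h import *
s=manip.read_state();print(s['tool_pos'],s['tcp_rot'],s['joint_positions'])
plan(505,10,330,95)"
```

```text
[392.84727332 184.46398003 360.56535723] [ 1.79982750e+02 -6.07611009e-03  9.46543376e+01] [1.90017240e+01 1.13757239e+01 1.13608950e+02 1.96803440e-03
 5.49971084e+01 1.43462587e+01]
d [-0.183   0.0976  0.0306] spin -0.006 rows~ 4.2 t 0.95
```

Request:
move_arm:
  commands:
    - {"dx":-0.183,"dy":0.098,"dz":0.03,"spin":0,"grip":100}
    - {"dx":-0.183,"dy":0.098,"dz":0.03,"spin":0,"grip":100}
    - {"dx":-0.183,"dy":0.098,"dz":0.03,"spin":0,"grip":100}
    - {"dx":-0.183,"dy":0.098,"dz":0.03,"spin":0,"grip":100}
    - {"dx":-0.183,"dy":0.098,"dz":0.03,"spin":0,"grip":100}
    - {"dx":-0.183,"dy":0.098,"dz":0.03,"spin":0,"grip":100}

```text
time: 1.55
tool_pos: [506.1, 11.4, 330.2]
tcp_rot: [-179.9, -0.0, 94.8]
ft_force: [-0.4, 0.6, -0.0]
opening: 1.003
```

```bash
cat >> h.py <<'E'
import pickle
def shot(name):
    m=manip.camera_model("wrist");im=cv2.cvtColor(manip.capture("wrist"),cv2.COLOR_RGB2BGR)
    cv2.imwrite(f"pics/{name}.png",im);pickle.dump(m,open(f"pics/{name}.pkl","wb"))
    s=manip.read_state();print(s['time'],s['tool_pos'].round(1),s['tcp_rot'].round(2),s['ft_force'].round(1));return m,im
E
python3 -c "
from h import *
shot('mouth')
plan(540,-330,400,95)
a=cv2.imread('pics/mouth.png');cv2.imwrite('pics/mouth2.png',cv2.resize(a[0:280,100:450],None,fx=2.2,fy=2.14,interpolation=cv2.INTER_CUBIC))"
```

```text
1.6 [505.5  12.5 330.4] [-1.7994e+02 -2.0000e-02  9.4920e+01] [-0.4 -0.1 -0.2]
d [-0.3442  0.0049 -0.0697] spin -0.001 rows~ 7.0 t 1.6
```

View pics/mouth.png

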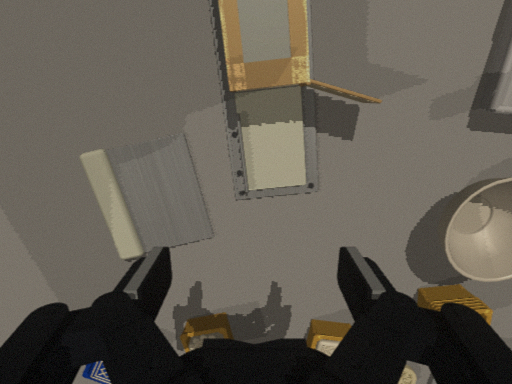

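View pics/mouth2.png

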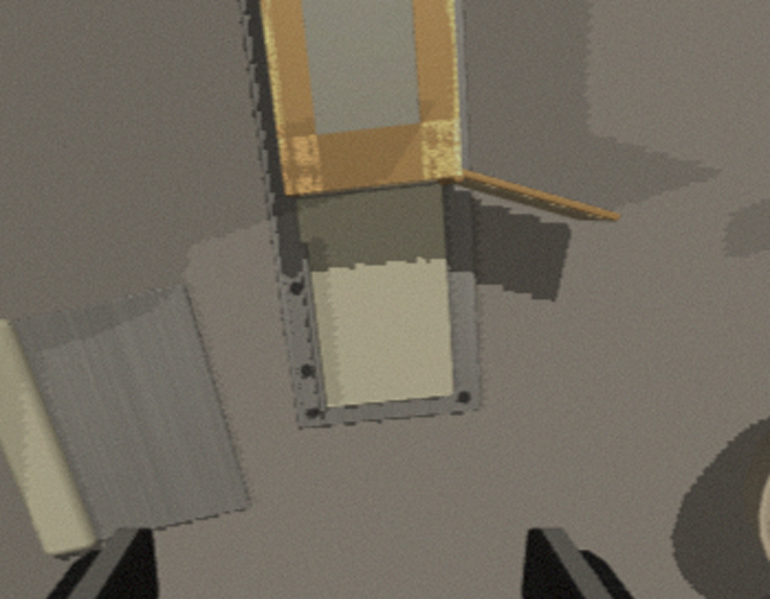

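The wrist picture shows the mouth's top edge running from (229,91) to (310,83), the near end of the plate at (249,190)-(306,185), the fence along the left edge, and the flap running out to (380,101).

```bash
python3 - <<'E'
from h import *
m=pickle.load(open("pics/mouth.pkl","rb"))
c=lambda u,v:(100+u/2.2-.25,v/2.14-.25)
L=at(m,c(285,194),47);Rr=at(m,c(463,181),47);print("top L,R",L.round(1),Rr.round(1),np.linalg.norm(L-Rr))
mid=(L+Rr)/2;d=Rr-L;print("mid",mid.round(1),"ang x",np.degrees(np.arctan2(d[1],d[0])))
far=at(m,c(262,0),47);dd=far-L;print("left edge ang",np.degrees(np.arctan2(dd[1],dd[0])))
far=at(m,c(458,0),47);dd=far-Rr;print("right edge ang",np.degrees(np.arctan2(dd[1],dd[0])))
pl=at(m,c(327,406),6);pr=at(m,c(453,395),6);pr2=at(m,c(445,262),6);print("plate",pl.round(1),pr.round(1),pr2.round(1),np.linalg.norm(pl-pr))
d=pr2-pr;print("plate right ang",np.degrees(np.arctan2(d[1],d[0])))
d=pr-pl;print("plate end ang",np.degrees(np.arctan2(d[1],d[0])))
# base plate corners z~? 
print("base",at(m,c(300,428),3).round(1),at(m,c(480,407),3).round(1))
e=at(m,c(618,218),46);print("flap end",e.round(1))
E
```

```text
top L,R [479.   94.7  47. ] [544.4 104.9  47. ] 66.17969615232049
mid [511.7  99.8  47. ] ang x 8.882864227872345
left edge ang 100.31348663107265
right edge ang 99.90649280035962
plate [501.5  -1.6   6. ] [561.1   9.2   6. ] [548.7  72.1   6. ] 60.59294876072115
plate right ang 101.19071643108222
plate end ang 10.23721169280449
base [489.2 -15.3   3. ] [575.7   3.2   3. ]
flap end [604.9  96.6  46. ]
```

Request:
move_arm:
  commands:
    - {"dx":-0.344,"dy":0.005,"dz":-0.07,"spin":0,"grip":100}
    - {"dx":-0.344,"dy":0.005,"dz":-0.07,"spin":0,"grip":100}
    - {"dx":-0.344,"dy":0.005,"dz":-0.07,"spin":0,"grip":100}
    - {"dx":-0.344,"dy":0.005,"dz":-0.07,"spin":0,"grip":100}
    - {"dx":-0.344,"dy":0.005,"dz":-0.07,"spin":0,"grip":100}
    - {"dx":-0.344,"dy":0.005,"dz":-0.07,"spin":0,"grip":100}
    - {"dx":-0.344,"dy":0.005,"dz":-0.07,"spin":0,"grip":100}
    - {"dx":-0.344,"dy":0.005,"dz":-0.07,"spin":0,"grip":100}

```text
time: 2.4
tool_pos: [540.7, -332.5, 402.1]
tcp_rot: [179.9, 0.1, 94.9]
ft_force: [-0.1, 1.0, 0.1]
opening: 0.999
```

```bash
python3 -c "
from h import *
shot('cakes')
a=cv2.imread('pics/cakes.png');cv2.imwrite('pics/cakes2.png',cv2.resize(a[0:250,100:450],None,fx=2.2,fy=2.2,interpolation=cv2.INTER_CUBIC))"
```

```text
2.45 [ 540.7 -330.3  401.2] [1.7996e+02 3.0000e-02 9.4920e+01] [ 0.1  1.5 -0.2]
```

View pics/cakes.png

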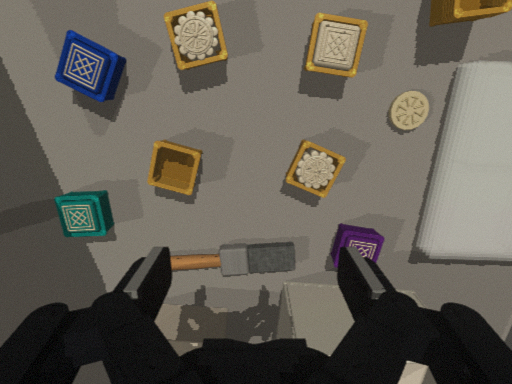

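View pics/cakes2.png

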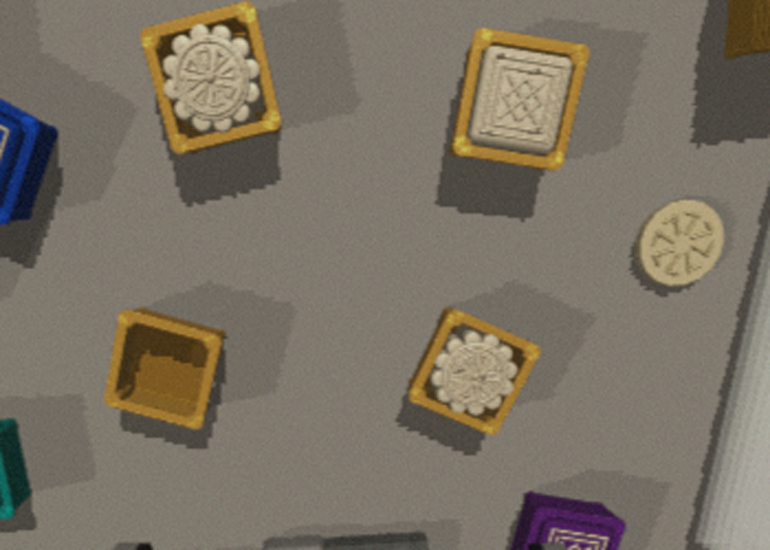

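The crop shows a round cake A at (196,37), the square cake at (337,45) and a round cake B at (315,170), all in gold trays. The empty tray at (175,168), the disc at (410,110) and the blue, purple and turquoise look-alikes are to be avoided. Now for the tray poses from the rim corners.

```bash
python3 - <<'E'
from h import *
m=pickle.load(open("pics/cakes.pkl","rb"))
c=lambda p:(100+p[0]/2.2-.25,p[1]/2.2-.25)
for n,P in dict(A=[(143,37),(250,4),(279,127),(180,152)],sq=[(480,30),(588,47),(561,168),(455,152)],B=[(446,309),(540,350),(490,434),(411,391)],E=[(121,311),(222,333),(203,429),(107,402)]).items():
    W=np.array([at(m,c(p),30)[:2] for p in P])
    r=cv2.minAreaRect(W.astype(np.float32));
    e=W-np.roll(W,1,0);a=np.degrees(np.arctan2(e[:,1],e[:,0]))%90
    print(n,W.mean(0).round(1),np.linalg.norm(e,axis=1).round(1),"edges mod90",a.round(1),r[2])
E
```

```text
A [ 470.  -198.3] [51.5 52.5 53.2 50.4] edges mod90 [20.  19.7 17.7 17.8] 19.66025161743164
sq [ 618. -194.] [53.4 51.8 53.4 53.6] edges mod90 [85.5 87.1 87.4 87. ] 87.00498962402344
B [ 614.4 -328.8] [48.1 56.6 53.6 52.1] edges mod90 [74.2 71.9 68.8 65.9] 68.78826904296875
E [ 446.2 -341.9] [52.  54.2 56.1 54.6] edges mod90 [80.2 82.3 80.6 78. ] 80.58935546875
```

Mouth: about (511.7, 99.8), with its x axis at about 10.1°. The first pick is round B, gripped 13 mm behind its centre so that its front can go into the mouth while held.

```bash
python3 -c "
from h import *
plan(610,-341,240,70)
plan(610,-341,177,70)"
```

```text
d [-0.0165  0.068   0.1613] spin 0.435 rows~ 3.5 t 2.45
d [-0.0165  0.0679  0.2243] spin 0.435 rows~ 4.7 t 2.45
```

Request:
move_arm:
  commands:
    - {"dx":-0.0165,"dy":0.068,"dz":0.08,"spin":0.435,"grip":100}
    - {"dx":-0.0165,"dy":0.068,"dz":0.13,"spin":0.435,"grip":100}
    - {"dx":-0.0165,"dy":0.068,"dz":0.161,"spin":0.435,"grip":100}
    - {"dx":-0.0165,"dy":0.068,"dz":0.161,"spin":0.435,"grip":100}
    - {"dx":-0.0165,"dy":0.068,"dz":0.161,"spin":0.435,"grip":100}

```text
time: 2.95
tool_pos: [609.8, -337.0, 235.2]
tcp_rot: [-179.5, -0.1, 70.2]
ft_force: [0.1, 0.7, -0.6]
opening: 0.996
```

```bash
python3 -c "
from h import *
shot('overB')
plan(610,-341,177,70)"
```

```text
3.0 [ 610.1 -337.8  238.5] [-1.7979e+02 -6.0000e-02  7.0220e+01] [0.3 0.3 0.3]
d [-0.0031  0.0012  0.0615] spin 0.004 rows~ 1.2 t 3.0
```

View pics/overB.png

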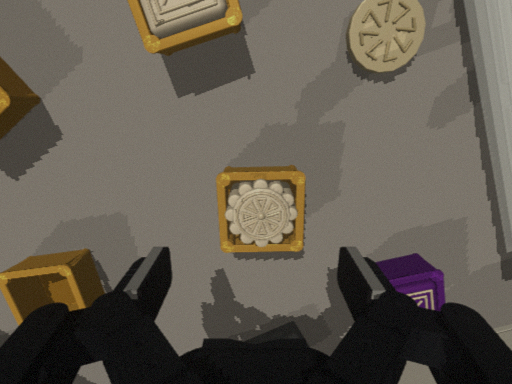

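```bash
python3 - <<'E'
from h import *
m=pickle.load(open("pics/overB.pkl","rb"))
s=manip.read_state();R=Ro.from_euler("xyz",s["tcp_rot"],degrees=True).as_matrix()
for n,uv,z in [("B1",(218,168),30),("B2",(305,168),30),("B3",(305,253),30),("B4",(218,253),30),("purp topleft",(375,262),30),("purp top",(420,255),30),("empty corner",(92,248),30),("empty r",(75,265),30)]:
    p=at(m,uv,z);print(n,p.round(1),(R.T@(p-s["tool_pos"])).round(1))
E
```

```text
B1 [ 601.4 -292.4   30. ] [ 39.6 -22.8 208.6]
B2 [ 651.6 -310.3   30. ] [ 39.7  30.6 208.4]
B3 [ 634.8 -366.6   30. ] [-18.9  33.7 208.4]
B4 [ 579.4 -347.    30. ] [-19.2 -25.  208.6]
purp topleft [ 677.6 -389.1   30. ] [-25.6  81.7 208.2]
purp top [ 707.2 -393.9   30. ] [-20.1 111.2 208.1]
empty corner [ 500.5 -315.    30. ] [ -15.8 -110.1  208.9]
empty r [ 482.8 -322.7   30. ] [ -29.  -124.2  208.9]
```

Request:
move_arm:
  commands:
    - {"dx":-0.003,"dy":0.004,"dz":0.04,"spin":0,"grip":100}
    - {"dx":-0.003,"dy":0.004,"dz":0.063,"spin":0,"grip":100}
    - {"dx":-0.003,"dy":0.004,"dz":0.063,"spin":0,"grip":55}
    - {"dx":-0.003,"dy":0.004,"dz":0.063,"spin":0,"grip":40}
    - {"dx":-0.003,"dy":0.004,"dz":0.063,"spin":0,"grip":40}
    - {"dx":-0.003,"dy":0.004,"dz":0.063,"spin":0,"grip":40}
    - {"dx":-0.003,"dy":0.004,"dz":0.063,"spin":0,"grip":40}
    - {"dx":-0.003,"dy":0.004,"dz":0.063,"spin":0,"grip":40}

```text
time: 3.8
tool_pos: [613.4, -344.6, 180.3]
tcp_rot: [179.8, 0.0, 70.1]
ft_force: [-1.3, 1.9, 9.3]
opening: 0.646
```

Request:
move_arm:
  commands:
    - {"dx":0,"dy":0,"dz":-0.02,"spin":0,"grip":40}
    - {"dx":0,"dy":0,"dz":-0.06,"spin":0,"grip":40}
    - {"dx":0,"dy":0,"dz":-0.06,"spin":0,"grip":40}

```text
time: 4.1
tool_pos: [613.9, -345.2, 244.8]
tcp_rot: [179.4, 0.1, 70.1]
ft_force: [0.1, -0.9, 0.2]
opening: 0.642
```

```bash
python3 -c "
from h import *
shot('gripB')"
```

```text
4.15 [ 613.4 -344.8  242. ] [1.7959e+02 1.0000e-01 7.0070e+01] [ 0.   0.1 -0.8]
```

View pics/gripB.png

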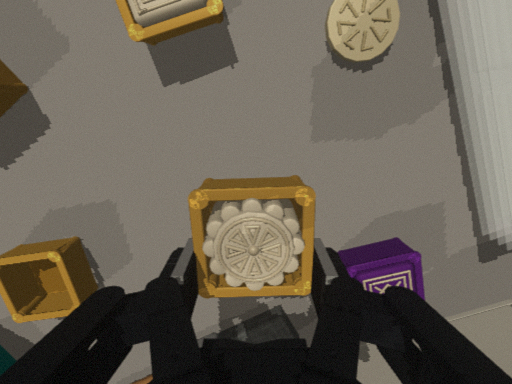

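Round B is held squarely at (252,238), but the fingertips touched the bench, so the tips swing forward on closing. They would foul the fence, so I'll set the tray down and re-grip it higher.

Request:
move_arm:
  commands:
    - {"dx":0,"dy":0,"dz":0.04,"spin":0,"grip":40}
    - {"dx":0,"dy":0,"dz":0.055,"spin":0,"grip":40}
    - {"dx":0,"dy":0,"dz":0.056,"spin":0,"grip":40}
    - {"dx":0,"dy":0,"dz":0.056,"spin":0,"grip":100}
    - {"dx":0,"dy":0,"dz":0.046,"spin":0,"grip":100}
    - {"dx":0,"dy":0,"dz":0.046,"spin":0,"grip":100}
    - {"dx":0,"dy":0,"dz":0.046,"spin":0,"grip":100}

```text
time: 4.85
tool_pos: [612.7, -344.6, 191.8]
tcp_rot: [179.9, 0.0, 70.1]
ft_force: [-0.9, 0.0, -0.7]
opening: 0.995
```

Request:
move_arm:
  commands:
    - {"dx":0,"dy":0,"dz":0,"spin":0,"grip":50}
    - {"dx":0,"dy":0,"dz":0,"spin":0,"grip":40}
    - {"dx":0,"dy":0,"dz":0,"spin":0,"grip":40}
    - {"dx":0,"dy":0,"dz":0,"spin":0,"grip":40}
    - {"dx":0,"dy":0,"dz":0,"spin":0,"grip":40}

```text
time: 5.35
tool_pos: [612.7, -344.5, 191.1]
tcp_rot: [180.0, 0.0, 70.1]
ft_force: [-0.6, -1.0, 5.0]
opening: 0.637
```

Request:
move_arm:
  commands:
    - {"dx":0,"dy":0,"dz":-0.02,"spin":0,"grip":40}
    - {"dx":0,"dy":0,"dz":-0.06,"spin":0,"grip":40}
    - {"dx":0,"dy":0,"dz":-0.06,"spin":0,"grip":40}

```text
time: 5.65
tool_pos: [613.6, -345.0, 255.7]
tcp_rot: [179.6, 0.1, 70.1]
ft_force: [0.5, -1.2, 0.1]
opening: 0.634
```

```bash
python3 -c "
from h import *
m,im=shot('gripB2')
cv2.imwrite('pics/gripB2c.png',cv2.resize(im[140:320,150:360],None,fx=3,fy=3,interpolation=cv2.INTER_CUBIC))"
```

```text
5.7 [ 613.  -344.7  253.1] [1.7977e+02 5.0000e-02 7.0060e+01] [ 0.1 -0.4 -0.7]
```

View pics/gripB2c.png

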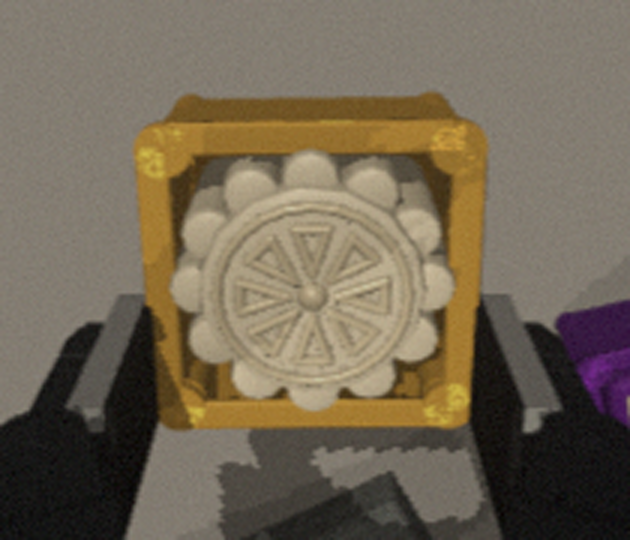

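```bash
cat >> h.py <<'E'
O=np.array([511.7,99.8]);TH=np.radians(10.1)
ex=np.array([np.cos(TH),np.sin(TH)]);ey=np.array([-np.sin(TH),np.cos(TH)])
def W(x,y): return O+ex*x+ey*y
def M(p): p=np.asarray(p)[:2]-O; return np.array([p@ex,p@ey]).round(1)
def held(name,pts,dz=191):
    m=pickle.load(open(f"pics/{name}.pkl","rb"));s=manip.read_state();R=Ro.from_euler("xyz",s["tcp_rot"],degrees=True).as_matrix()
    q=[(R.T@(at(m,p,s["tool_pos"][2]-dz+30)-s["tool_pos"])) for p in pts]
    q=np.array(q)[:,:2];print(q.round(1));c=q.mean(0);print("centre in tool",c.round(1));return c
E
python3 -c "
from h import *
c=held('gripB2',[(150+u/3,140+v/3) for u,v in [(137,122),(488,122),(470,427),(158,427)]])
# tool yaw 100.1: tool x=ey, tool y=ex
def go(x,y,z):
    w=W(x-c[1],y-c[0]);print(w.round(1));plan(w[0],w[1],z,100.1)
go(0.3,-58,280);go(0.3,-58,198)
"
```

```text
[[ 42.2 -25.6]
 [ 42.1  29.7]
 [-14.2  30. ]
 [-14.  -25.4]]
centre in tool [14.   2.2]
[522.5  28.6]
d [ 0.32   -0.2123 -0.0281] spin -0.524 rows~ 7.7 t 5.7
[522.5  28.6]
d [ 0.3201 -0.2126  0.0539] spin -0.524 rows~ 7.8 t 5.7
```

The 2 mm sideways figure comes from arm motion between pose and picture; in pixels the tray is centred between the jaws. I'll go above the plate, let the arm settle, and check tray against mouth in one view.

Request:
move_arm:
  commands:
    - {"dx":0.32,"dy":-0.213,"dz":-0.028,"spin":-0.524,"grip":40}
    - {"dx":0.32,"dy":-0.213,"dz":-0.028,"spin":-0.524,"grip":40}
    - {"dx":0.32,"dy":-0.213,"dz":-0.028,"spin":-0.524,"grip":40}
    - {"dx":0.32,"dy":-0.213,"dz":-0.028,"spin":-0.524,"grip":40}
    - {"dx":0.32,"dy":-0.213,"dz":-0.028,"spin":-0.524,"grip":40}
    - {"dx":0.32,"dy":-0.213,"dz":-0.028,"spin":-0.524,"grip":40}
    - {"dx":0.32,"dy":-0.213,"dz":-0.028,"spin":-0.524,"grip":40}
    - {"dx":0.32,"dy":-0.213,"dz":-0.028,"spin":-0.524,"grip":40}

```text
time: 6.5
tool_pos: [520.0, 31.5, 277.9]
tcp_rot: [-179.9, -0.0, 100.1]
ft_force: [0.1, -0.2, -1.0]
opening: 0.633
```

```bash
python3 -c "
from h import *
w=W(0,-72);plan(w[0],w[1],225,100.1)
"
```

```text
d [-0.0034  0.0039  0.0529] spin 0.001 rows~ 1.1 t 6.5
```

Request:
move_arm:
  commands:
    - {"dx":0,"dy":0.003,"dz":0.05,"spin":0,"grip":40}
    - {"dx":0,"dy":0.003,"dz":0.05,"spin":0,"grip":40}
    - {"dx":0,"dy":0.003,"dz":0.05,"spin":0,"grip":40}
    - {"dx":0,"dy":0.003,"dz":0.05,"spin":0,"grip":40}
    - {"dx":0,"dy":0.003,"dz":0.05,"spin":0,"grip":40}

```text
time: 7.0
tool_pos: [524.8, 28.9, 230.2]
tcp_rot: [179.9, 0.0, 100.0]
ft_force: [0.5, -0.6, -0.9]
opening: 0.632
```

```bash
python3 -c "
from h import *
m,im=shot('preB')
cv2.imwrite('pics/preBc.png',cv2.resize(im[20:300,130:400],None,fx=2.5,fy=2.1,interpolation=cv2.INTER_CUBIC))
w=W(0,-72);plan(w[0],w[1],198,100.1)"
```

```text
7.05 [524.7  29.  230.1] [1.7989e+02 3.0000e-02 1.0003e+02] [ 0.3  0.5 -1. ]
d [-0.     -0.0005  0.0321] spin -0.001 rows~ 0.6 t 7.05
```

View pics/preBc.png

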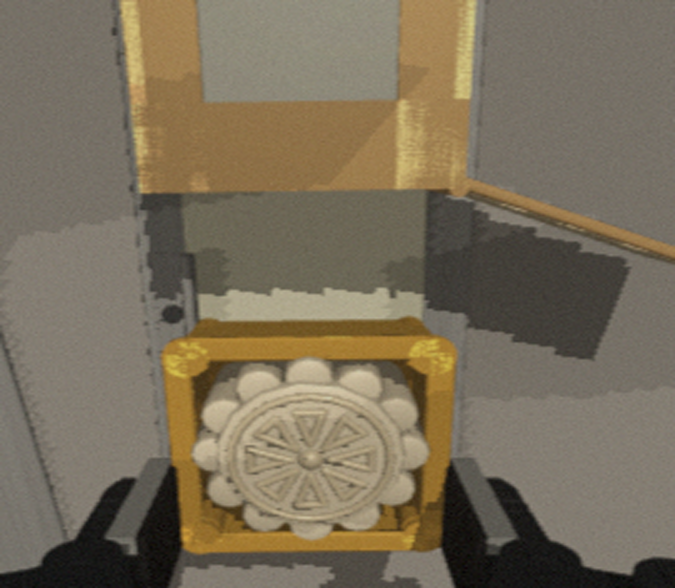

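```bash
python3 - <<'E'
from h import *
m=pickle.load(open("pics/preB.pkl","rb"))
c=lambda p:(130+(p[0]+.5)/2.5-.5,20+(p[1]+.5)/2.1-.5)
g=lambda p,z:at(m,c(p),z)
L,R=g((138,193),47),g((467,188),47);print(L.round(1),R.round(1),np.linalg.norm(L-R),"mid",((L+R)/2).round(1),np.degrees(np.arctan2(*(R-L)[1::-1])))
s=manip.read_state()
for n,p,z in [("L",(138,193),47),("R",(467,188),47),("Ltop",(122,0),47),("Rtop",(482,0),47),("plateR",(426,300),6),("plateR2",(424,200),6),("fence",(195,310),12.5),("fence2",(193,258),12.5),("hinge",(467,185),46),("flap",(674,255),46),("tray1",(162,345),s['tool_pos'][2]-161),("tray2",(457,345),s['tool_pos'][2]-161),("win L",(203,100),47),("win R",(397,100),47)]:
    print(n,g(p,z).round(1),"mouth frame",M(g(p,z)))
print(M(s["tool_pos"]))
E
```

```text
[478.9  94.4  47. ] [544.  107.1  47. ] 66.28759742327752 mid [511.5 100.7  47. ] 11.016107580763068
L [478.9  94.4  47. ] mouth frame [-33.2   0.4]
R [544.  107.1  47. ] mouth frame [33.1  1.5]
Ltop [471.9 134.6  47. ] mouth frame [-33.1  41.2]
Rtop [537.2 146.2  47. ] mouth frame [33.2 41.2]
plateR [550.1  71.5   6. ] mouth frame [ 32.8 -34.6]
plateR2 [542.6 101.8   6. ] mouth frame [30.8 -3.4]
fence [489.7  59.   12.5] mouth frame [-28.8 -36.3]
fence2 [487.2  75.   12.5] mouth frame [-28.5 -20.1]
hinge [544.  107.8  46. ] mouth frame [33.2  2.2]
flap [590.8  99.   46. ] mouth frame [ 77.7 -14.7]
tray1 [491.4  64.6  69.1] mouth frame [-26.1 -31.1]
tray2 [545.5  74.1  69.1] mouth frame [ 28.8 -31.2]
win L [489.2 117.1  47. ] mouth frame [-19.1  21. ]
win R [526.  123.6  47. ] mouth frame [18.3 21. ]
[  0.4 -72. ]
```

The view shows the mouth edge at crop (138-467, ~191) and the tray at (162-457), so the tray sits about 1 mm too far towards +x. I'll correct this, lower it, and slide it in.

Request:
move_arm:
  commands:
    - {"dx":0,"dy":-0.001,"dz":0.02,"spin":0,"grip":40}
    - {"dx":0,"dy":-0.001,"dz":0.029,"spin":0,"grip":40}
    - {"dx":0,"dy":-0.001,"dz":0.032,"spin":0,"grip":40}
    - {"dx":0,"dy":-0.001,"dz":0.032,"spin":0,"grip":40}

```text
time: 7.45
tool_pos: [523.6, 29.2, 197.3]
tcp_rot: [180.0, 0.0, 100.1]
ft_force: [0.1, -0.2, -0.3]
opening: 0.634
```

Request:
move_arm:
  commands:
    - {"dx":0.01,"dy":0,"dz":0,"spin":0,"grip":40}
    - {"dx":0.02,"dy":0,"dz":0,"spin":0,"grip":40}
    - {"dx":0.03,"dy":0,"dz":0,"spin":0,"grip":40}
    - {"dx":0.038,"dy":0,"dz":0,"spin":0,"grip":40}

```text
time: 7.85
tool_pos: [516.7, 67.9, 197.1]
tcp_rot: [180.0, 0.0, 100.1]
ft_force: [0.1, -1.5, 2.9]
opening: 0.634
```

```bash
python3 -c "
from h import *
s=manip.read_state();print(s['tool_pos'],M(s['tool_pos']),s['ft_force'],s['tcp_rot'])"
```

```text
[516.68150328  67.91840348 197.05663388] [ -0.7 -32.3] [ 0.07042551 -1.49014975  2.89198752] [1.79966231e+02 1.06756609e-02 1.00128933e+02]
```

Request:
move_arm:
  commands:
    - {"dx":0.008,"dy":0,"dz":0,"spin":0,"grip":40}
    - {"dx":0.011,"dy":0,"dz":0,"spin":0,"grip":40}
    - {"dx":0.011,"dy":0,"dz":0,"spin":0,"grip":75}
    - {"dx":0.011,"dy":0,"dz":0,"spin":0,"grip":75}
    - {"dx":0.011,"dy":0,"dz":0,"spin":0,"grip":75}
    - {"dx":-0.025,"dy":0,"dz":0,"spin":0,"grip":75}
    - {"dx":-0.04,"dy":0,"dz":0,"spin":0,"grip":75}

```text
time: 8.55
tool_pos: [524.0, 25.7, 196.7]
tcp_rot: [180.0, 0.0, 100.0]
ft_force: [-0.8, 0.5, -0.1]
opening: 0.748
```

```bash
python3 -c "
from h import *
m,im=shot('relB')
cv2.imwrite('pics/relBc.png',cv2.resize(im[20:300,130:400],None,fx=2.5,fy=2.1,interpolation=cv2.INTER_CUBIC))
s=manip.read_state();print(M(s['tool_pos']))"
```

```text
8.6 [524.3  24.6 196.7] [1.7998e+02 2.0000e-02 9.9960e+01] [ 0.3 -1.7 -0.1]
[ -0.8 -76.3]
```

View pics/relBc.png

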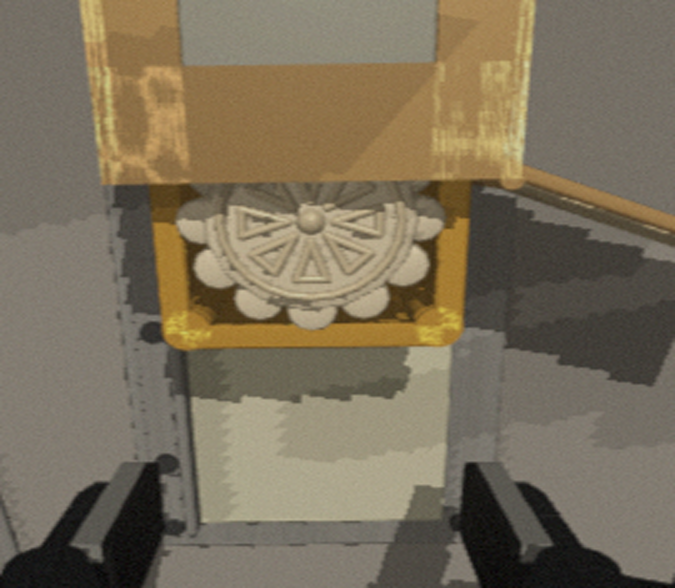

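Round B is cleanly in the mouth: rear edge at crop row ~345, centred. I'll narrow the fingers to about 30 % and push.

Request:
move_arm:
  commands:
    - {"dx":0,"dy":0,"dz":-0.005,"spin":0,"grip":30}
    - {"dx":0.005,"dy":0,"dz":-0.005,"spin":0,"grip":30}
    - {"dx":0.01,"dy":0,"dz":-0.005,"spin":0,"grip":30}
    - {"dx":0.018,"dy":0,"dz":-0.005,"spin":0,"grip":30}
    - {"dx":0.03,"dy":0,"dz":-0.005,"spin":0,"grip":30}
    - {"dx":0.042,"dy":0,"dz":-0.005,"spin":0,"grip":30}
    - {"dx":0.054,"dy":0,"dz":-0.005,"spin":0,"grip":30}
    - {"dx":0.061,"dy":0,"dz":-0.005,"spin":0,"grip":30}

```text
time: 9.4
tool_pos: [512.7, 88.9, 201.7]
tcp_rot: [-180.0, -0.0, 100.1]
ft_force: [0.5, 0.9, -0.4]
opening: 0.3
```

```bash
python3 -c "
from h import *
m,im=shot('pushB')
cv2.imwrite('pics/pushBc.png',cv2.resize(im[20:300,130:400],None,fx=2.5,fy=2.1,interpolation=cv2.INTER_CUBIC))
s=manip.read_state();print(M(s['tool_pos']))"
```

```text
9.45 [512.7  89.2 201.7] [-1.7999e+02 -1.0000e-02  1.0015e+02] [-0.5  0.8 -0.2]
[ -0.9 -10.6]
```

View pics/pushBc.png

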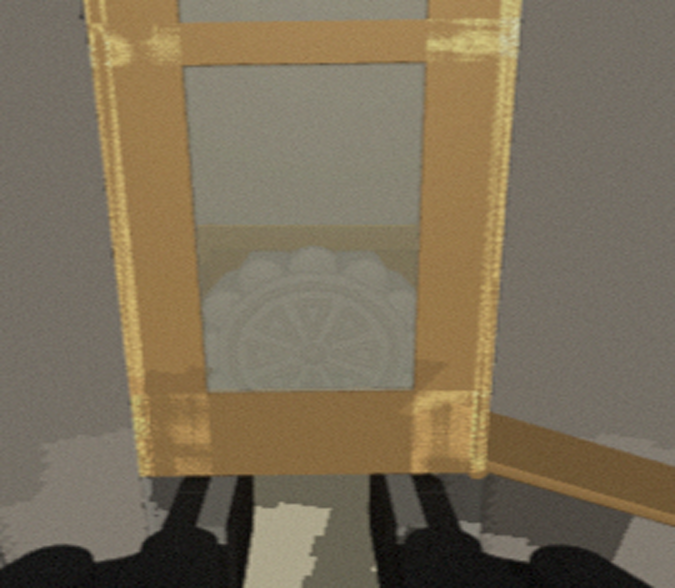

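Round B is inside, seen through the window with its front rim at crop row ~225. Next, the square cake.

```bash
python3 -c "
from h import *
plan(621,-211,250,87)"
```

```text
d [-0.3146  0.0537 -0.0483] spin 0.23 rows~ 6.5 t 9.45
```

Request:
move_arm:
  commands:
    - {"dx":-0.05,"dy":0,"dz":-0.048,"spin":0.1,"grip":100}
    - {"dx":-0.315,"dy":0.054,"dz":-0.048,"spin":0.23,"grip":100}
    - {"dx":-0.315,"dy":0.054,"dz":-0.048,"spin":0.23,"grip":100}
    - {"dx":-0.315,"dy":0.054,"dz":-0.048,"spin":0.23,"grip":100}
    - {"dx":-0.315,"dy":0.054,"dz":-0.048,"spin":0.23,"grip":100}
    - {"dx":-0.315,"dy":0.054,"dz":-0.048,"spin":0.23,"grip":100}
    - {"dx":-0.315,"dy":0.054,"dz":-0.048,"spin":0.23,"grip":100}
    - {"dx":-0.315,"dy":0.054,"dz":-0.048,"spin":0.23,"grip":100}

```text
time: 10.25
tool_pos: [622.0, -217.2, 249.9]
tcp_rot: [179.9, 0.1, 86.7]
ft_force: [0.0, -0.0, -0.2]
opening: 1.004
```

Request:
move_arm:
  commands:
    - {"dx":0,"dy":0,"dz":0,"spin":0,"grip":100}

```text
time: 10.35
tool_pos: [621.2, -213.5, 249.3]
tcp_rot: [-180.0, -0.0, 86.8]
ft_force: [-0.6, 0.3, 0.3]
opening: 1.0
```

```bash
python3 -c "
from h import *
m,im=shot('overS')"
```

```text
10.4 [ 621.1 -212.7  249.3] [-1.7994e+02 -3.0000e-02  8.6900e+01] [-0.9  0.  -0.7]
```

View pics/overS.png

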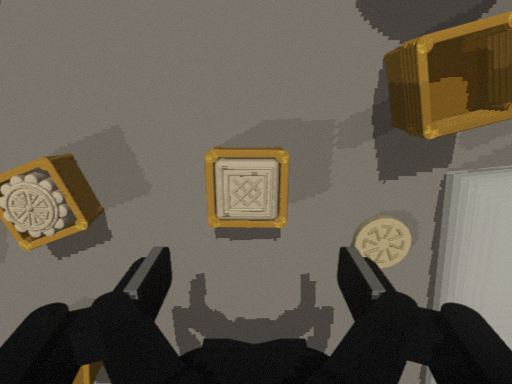

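```bash
cat >>h.py <<'E'
def rel(name,pts,z=30):
    m=pickle.load(open(f"pics/{name}.pkl","rb"));s=manip.read_state();R=Ro.from_euler("xyz",s["tcp_rot"],degrees=True).as_matrix()
    q=np.array([R.T@(at(m,p,z)-s["tool_pos"]) for p in pts])[:,:2];print(q.round(1),"centre",q.mean(0).round(1))
E
python3 -c "
from h import *
rel('overS',[(206,149),(289,149),(288,227),(207,227)])
rel('overS',[(385,219)],8)"
```

```text
[[ 47.  -30.3]
 [ 46.9  23.7]
 [ -8.5  25. ]
 [ -8.4 -32.5]] centre [19.2 -3.5]
[[-11.8 103.6]] centre [-11.8 103.6]
```

The square cake is at (247,188), square to the tool and 3.5 mm to one side; the disc is well clear. Descend and grip.

Request:
move_arm:
  commands:
    - {"dx":0.004,"dy":-0.0035,"dz":0.04,"spin":0,"grip":100}
    - {"dx":0.005,"dy":-0.0035,"dz":0.058,"spin":0,"grip":100}
    - {"dx":0.005,"dy":-0.0035,"dz":0.058,"spin":0,"grip":80}
    - {"dx":0.005,"dy":-0.0035,"dz":0.058,"spin":0,"grip":40}
    - {"dx":0.005,"dy":-0.0035,"dz":0.058,"spin":0,"grip":40}
    - {"dx":0.005,"dy":-0.0035,"dz":0.058,"spin":0,"grip":40}
    - {"dx":0.005,"dy":-0.0035,"dz":0.058,"spin":0,"grip":40}
    - {"dx":0.005,"dy":-0.0035,"dz":0.058,"spin":0,"grip":40}

```text
time: 11.2
tool_pos: [618.7, -208.1, 193.2]
tcp_rot: [179.9, 0.0, 86.9]
ft_force: [0.1, 0.6, 6.8]
opening: 0.632
```

```bash
python3 -c "
from h import *
w=W(-0.6,-76);plan(w[0],w[1],235,100.1)"
```

```text
d [ 0.2276 -0.1066 -0.0422] spin -0.23 rows~ 5.1 t 11.2
```

Request:
move_arm:
  commands:
    - {"dx":0,"dy":0,"dz":-0.03,"spin":0,"grip":40}
    - {"dx":0.02,"dy":-0.01,"dz":-0.05,"spin":-0.1,"grip":40}
    - {"dx":0.228,"dy":-0.107,"dz":-0.05,"spin":-0.23,"grip":40}
    - {"dx":0.228,"dy":-0.107,"dz":-0.05,"spin":-0.23,"grip":40}
    - {"dx":0.228,"dy":-0.107,"dz":-0.05,"spin":-0.23,"grip":40}
    - {"dx":0.228,"dy":-0.107,"dz":-0.05,"spin":-0.23,"grip":40}
    - {"dx":0.228,"dy":-0.107,"dz":-0.045,"spin":-0.23,"grip":40}
    - {"dx":0.228,"dy":-0.107,"dz":-0.045,"spin":-0.23,"grip":40}

```text
time: 12.0
tool_pos: [522.2, 28.2, 236.7]
tcp_rot: [-179.9, -0.0, 100.3]
ft_force: [0.0, -0.2, 0.2]
opening: 0.633
```

Request:
move_arm:
  commands:
    - {"dx":0,"dy":0,"dz":0,"spin":0,"grip":40}
    - {"dx":0,"dy":0,"dz":0,"spin":0,"grip":40}

```text
time: 12.2
tool_pos: [524.2, 24.6, 237.1]
tcp_rot: [179.9, 0.0, 100.0]
ft_force: [0.6, -0.3, -1.5]
opening: 0.631
```

```bash
python3 -c "
from h import *
m,im=shot('preS')
cv2.imwrite('pics/preSc.png',cv2.resize(im[20:300,130:400],None,fx=2.5,fy=2.1,interpolation=cv2.INTER_CUBIC))
s=manip.read_state();print(M(s['tool_pos']));
w=W(-0.6,-72);plan(w[0],w[1],199,100.1)"
```

```text
12.25 [524.2  24.5 237. ] [1.7995e+02 2.0000e-02 1.0001e+02] [-0.2  0.3 -1.3]
[ -0.9 -76.3]
d [0.0044 0.0003 0.038 ] spin -0.002 rows~ 0.8 t 12.25
```

View pics/preSc.png

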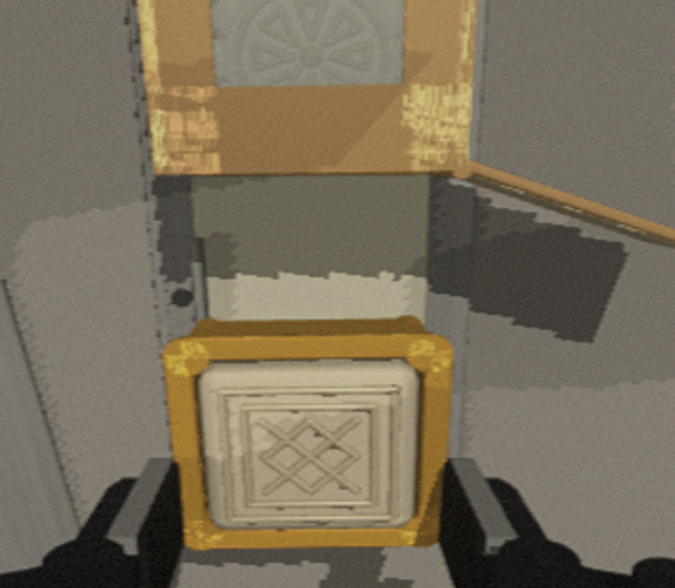

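Aligned: mouth mid 311, tray mid 308 in the crop. Lower and feed.

Request:
move_arm:
  commands:
    - {"dx":0.002,"dy":0,"dz":0.025,"spin":0,"grip":40}
    - {"dx":0.004,"dy":0,"dz":0.036,"spin":0,"grip":40}
    - {"dx":0.006,"dy":0,"dz":0.038,"spin":0,"grip":40}
    - {"dx":0.01,"dy":0,"dz":0.038,"spin":0,"grip":40}
    - {"dx":0.02,"dy":0,"dz":0.038,"spin":0,"grip":40}
    - {"dx":0.03,"dy":0,"dz":0.038,"spin":0,"grip":40}
    - {"dx":0.04,"dy":0,"dz":0.038,"spin":0,"grip":40}

```text
time: 12.95
tool_pos: [516.4, 65.9, 199.0]
tcp_rot: [180.0, -0.0, 100.1]
ft_force: [1.6, 0.7, 0.7]
opening: 0.63
```

```bash
python3 -c "
from h import *
s=manip.read_state();print(s['tool_pos'],M(s['tool_pos']),s['ft_force'],s['tcp_rot'])"
```

```text
[516.38099837  65.85787865 199.01521156] [ -1.3 -34.2] [1.58814382 0.71138896 0.67984116] [ 1.79992082e+02 -8.27451688e-04  1.00099541e+02]
```

Request:
move_arm:
  commands:
    - {"dx":0.008,"dy":0.0005,"dz":0,"spin":0,"grip":40}
    - {"dx":0.014,"dy":0.0005,"dz":0,"spin":0,"grip":40}
    - {"dx":0.014,"dy":0.0005,"dz":0,"spin":0,"grip":75}
    - {"dx":0.014,"dy":0.0005,"dz":0,"spin":0,"grip":75}
    - {"dx":0.014,"dy":0.0005,"dz":0,"spin":0,"grip":75}
    - {"dx":-0.025,"dy":0.0005,"dz":0,"spin":0,"grip":75}
    - {"dx":-0.042,"dy":0.0005,"dz":0,"spin":0,"grip":75}

```text
time: 13.65
tool_pos: [524.9, 21.7, 198.8]
tcp_rot: [180.0, 0.0, 100.1]
ft_force: [0.7, 0.2, -0.3]
opening: 0.75
```

Request:
move_arm:
  commands:
    - {"dx":0,"dy":0,"dz":-0.003,"spin":0,"grip":30}
    - {"dx":0.005,"dy":0,"dz":-0.003,"spin":0,"grip":30}
    - {"dx":0.01,"dy":0,"dz":-0.003,"spin":0,"grip":30}
    - {"dx":0.018,"dy":0,"dz":-0.003,"spin":0,"grip":30}

```text
time: 14.05
tool_pos: [521.1, 42.4, 201.7]
tcp_rot: [-180.0, -0.0, 100.1]
ft_force: [-0.6, 0.8, -1.1]
opening: 0.304
```

```bash
python3 -c "
from h import *
m,im=shot('relS')
cv2.imwrite('pics/relSc.png',cv2.resize(im[20:300,130:400],None,fx=2.5,fy=2.1,interpolation=cv2.INTER_CUBIC))
s=manip.read_state();print(M(s['tool_pos']),s['opening'])"
```

```text
14.1 [520.8  43.3 201.7] [-1.7998e+02 -2.0000e-02  1.0015e+02] [0.2 1.7 0.8]
[ -0.9 -57.2] 0.3044880858244047
```

View pics/relSc.png

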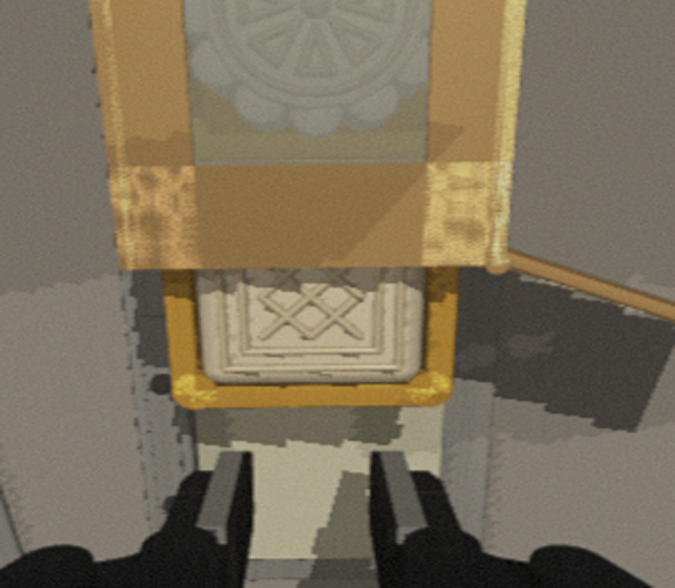

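The square tray is in square, with round B ahead of it. Push on.

Request:
move_arm:
  commands:
    - {"dx":0.012,"dy":0,"dz":0,"spin":0,"grip":30}
    - {"dx":0.024,"dy":0,"dz":0,"spin":0,"grip":30}
    - {"dx":0.036,"dy":0,"dz":0,"spin":0,"grip":30}
    - {"dx":0.044,"dy":0,"dz":0,"spin":0,"grip":30}
    - {"dx":0.046,"dy":0,"dz":0,"spin":0,"grip":30}

```text
time: 14.6
tool_pos: [513.1, 87.6, 201.7]
tcp_rot: [-180.0, -0.0, 100.2]
ft_force: [0.8, -1.5, -0.0]
opening: 0.295
```

```bash
python3 -c "
from h import *
m,im=shot('pushS')
cv2.imwrite('pics/pushSc.png',cv2.resize(im[0:300,130:400],None,fx=2.5,fy=2,interpolation=cv2.INTER_CUBIC))
s=manip.read_state();print(M(s['tool_pos']),s['opening'])
yaw=109;t=np.radians(yaw);p=np.array([471,-199])-19*np.array([np.cos(t),np.sin(t)]);print(p);plan(p[0],p[1],250,yaw)"
```

```text
14.65 [513.1  87.4 201.7] [-180.     -0.    100.14] [-0.1  0.2  0.5]
[ -0.8 -12.5] 0.2987049918983603
[ 477.18579493 -216.96485294]
d [-0.2932 -0.0889 -0.0483] spin -0.155 rows~ 6.2 t 14.65
```

View pics/pushSc.png

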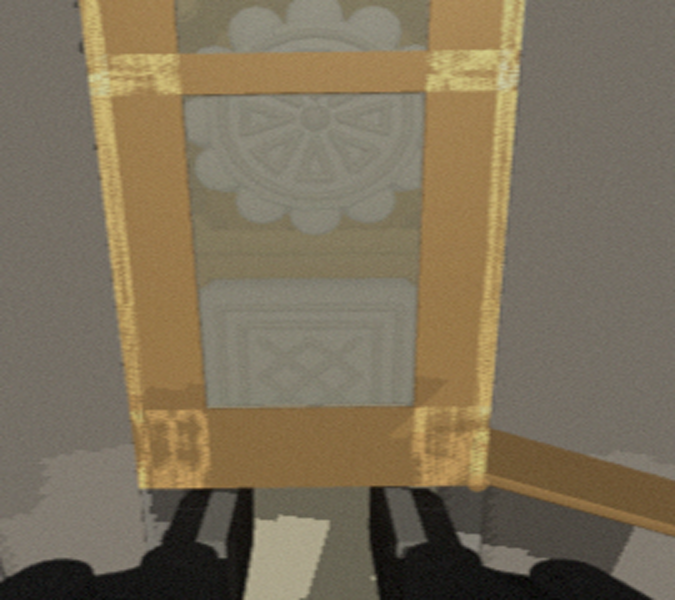

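Round, then square, both upright in the row. Now round A.

Request:
move_arm:
  commands:
    - {"dx":-0.05,"dy":0,"dz":-0.048,"spin":-0.1,"grip":100}
    - {"dx":-0.294,"dy":-0.089,"dz":-0.048,"spin":-0.155,"grip":100}
    - {"dx":-0.294,"dy":-0.089,"dz":-0.048,"spin":-0.155,"grip":100}
    - {"dx":-0.294,"dy":-0.089,"dz":-0.048,"spin":-0.155,"grip":100}
    - {"dx":-0.294,"dy":-0.089,"dz":-0.048,"spin":-0.155,"grip":100}
    - {"dx":-0.294,"dy":-0.089,"dz":-0.048,"spin":-0.155,"grip":100}
    - {"dx":-0.294,"dy":-0.089,"dz":-0.048,"spin":-0.155,"grip":100}
    - {"dx":-0.294,"dy":-0.089,"dz":-0.048,"spin":-0.155,"grip":100}

```text
time: 15.45
tool_pos: [476.5, -221.4, 250.0]
tcp_rot: [180.0, 0.1, 108.7]
ft_force: [0.2, -0.2, -0.3]
opening: 0.999
```

Request:
move_arm:
  commands:
    - {"dx":0,"dy":0,"dz":0,"spin":0,"grip":100}
    - {"dx":0,"dy":0,"dz":0,"spin":0,"grip":100}

```text
time: 15.65
tool_pos: [477.2, -217.6, 249.6]
tcp_rot: [-180.0, -0.0, 109.0]
ft_force: [0.0, 0.0, -0.0]
opening: 0.999
```

```bash
python3 -c "
from h import *
m,im=shot('overA')"
```

```text
15.7 [ 477.3 -217.5  249.6] [-1.7999e+02 -2.0000e-02  1.0904e+02] [-0.6 -0.2 -0.7]
```

View pics/overA.png

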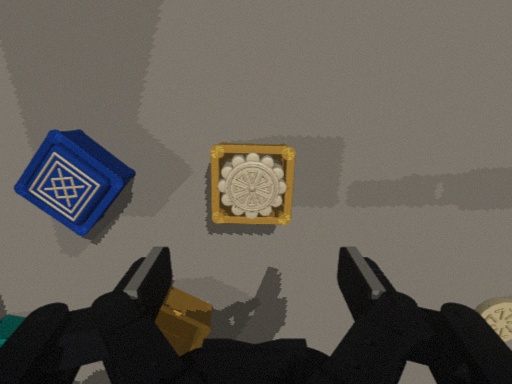

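```bash
python3 -c "
from h import *
rel('overA',[(211,145),(295,146),(293,224),(212,223)])
rel('overA',[(211,302),(175,288)],30)
rel('overA',[(135,172),(85,235)],30)"
```

```text
[[ 50.1 -27.5]
 [ 49.4  27. ]
 [ -5.7  27.9]
 [ -4.9 -29.3]] centre [22.2 -0.5]
[[-71.8 -33.1]
 [-59.  -60.1]] centre [-65.4 -46.6]
[[  32.1  -79. ]
 [ -14.3 -120.8]] centre [  8.9 -99.9]
```

The blue look-alike and the empty tray are clear of the fingers, and round A is centred.

Request:
move_arm:
  commands:
    - {"dx":0.006,"dy":-0.0005,"dz":0.04,"spin":0,"grip":100}
    - {"dx":0.008,"dy":-0.0005,"dz":0.057,"spin":0,"grip":100}
    - {"dx":0.008,"dy":-0.0005,"dz":0.057,"spin":0,"grip":80}
    - {"dx":0.008,"dy":-0.0005,"dz":0.057,"spin":0,"grip":40}
    - {"dx":0.008,"dy":-0.0005,"dz":0.057,"spin":0,"grip":40}
    - {"dx":0.008,"dy":-0.0005,"dz":0.057,"spin":0,"grip":40}
    - {"dx":0.008,"dy":-0.0005,"dz":0.057,"spin":0,"grip":40}
    - {"dx":0.008,"dy":-0.0005,"dz":0.057,"spin":0,"grip":40}

```text
time: 16.5
tool_pos: [474.6, -211.2, 194.0]
tcp_rot: [179.9, 0.1, 109.0]
ft_force: [0.9, 2.2, 8.2]
opening: 0.632
```

```bash
python3 -c "
from h import *
w=W(-0.6,-76);plan(w[0],w[1],238,100.1)"
```

```text
d [ 0.207   0.1239 -0.0441] spin 0.155 rows~ 4.9 t 16.5
```

Request:
move_arm:
  commands:
    - {"dx":0,"dy":0,"dz":-0.03,"spin":0,"grip":40}
    - {"dx":0.02,"dy":0.01,"dz":-0.05,"spin":0.1,"grip":40}
    - {"dx":0.207,"dy":0.124,"dz":-0.05,"spin":0.155,"grip":40}
    - {"dx":0.207,"dy":0.124,"dz":-0.05,"spin":0.155,"grip":40}
    - {"dx":0.207,"dy":0.124,"dz":-0.05,"spin":0.155,"grip":40}
    - {"dx":0.207,"dy":0.124,"dz":-0.05,"spin":0.155,"grip":40}
    - {"dx":0.207,"dy":0.124,"dz":-0.045,"spin":0.155,"grip":40}
    - {"dx":0.207,"dy":0.124,"dz":-0.045,"spin":0.155,"grip":40}

```text
time: 17.3
tool_pos: [524.2, 27.3, 237.9]
tcp_rot: [180.0, -0.0, 100.3]
ft_force: [-0.4, -0.2, -0.5]
opening: 0.631
```

Request:
move_arm:
  commands:
    - {"dx":0,"dy":0,"dz":0,"spin":0,"grip":40}
    - {"dx":0,"dy":0,"dz":0,"spin":0,"grip":40}

```text
time: 17.5
tool_pos: [524.0, 24.0, 238.0]
tcp_rot: [180.0, 0.0, 100.0]
ft_force: [-0.1, 0.2, -1.3]
opening: 0.63
```

```bash
python3 -c "
from h import *
m,im=shot('preA')
cv2.imwrite('pics/preAc.png',cv2.resize(im[20:300,130:400],None,fx=2.5,fy=2.1,interpolation=cv2.INTER_CUBIC))
s=manip.read_state();print(M(s['tool_pos']));
w=W(-0.6,-72);plan(w[0],w[1],199.7,100.1)"
```

```text
17.55 [524.   23.9 238. ] [1.7999e+02 1.0000e-02 1.0000e+02] [ 1.3  0.4 -0.1]
[ -1.2 -76.9]
d [0.0049 0.0006 0.0383] spin -0.002 rows~ 0.8 t 17.55
```

View pics/preAc.png

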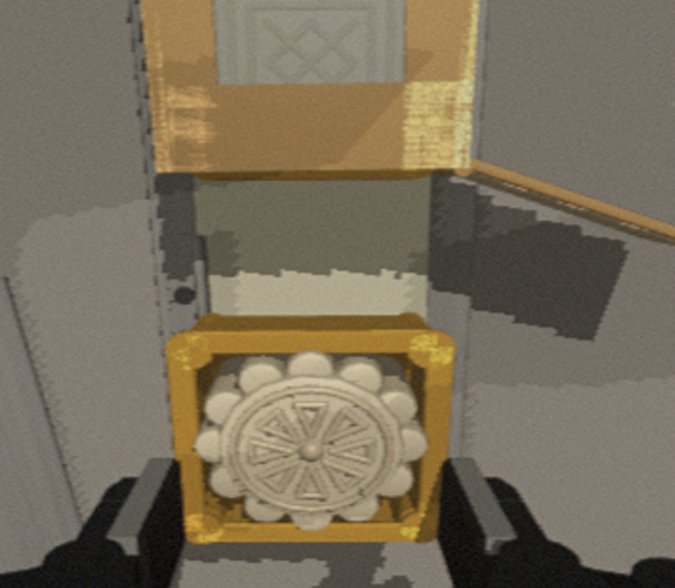

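Well aligned. Feed it in the same way.

Request:
move_arm:
  commands:
    - {"dx":0.002,"dy":0.0005,"dz":0.025,"spin":0,"grip":40}
    - {"dx":0.004,"dy":0.0005,"dz":0.036,"spin":0,"grip":40}
    - {"dx":0.006,"dy":0.0005,"dz":0.038,"spin":0,"grip":40}
    - {"dx":0.01,"dy":0.0005,"dz":0.038,"spin":0,"grip":40}
    - {"dx":0.02,"dy":0.0005,"dz":0.038,"spin":0,"grip":40}
    - {"dx":0.03,"dy":0.0005,"dz":0.038,"spin":0,"grip":40}
    - {"dx":0.04,"dy":0.0005,"dz":0.038,"spin":0,"grip":40}

```text
time: 18.25
tool_pos: [517.5, 65.1, 200.0]
tcp_rot: [180.0, 0.0, 100.1]
ft_force: [1.3, -2.6, 4.8]
opening: 0.634
```

```bash
python3 -c "
from h import *
s=manip.read_state();print(s['tool_pos'],M(s['tool_pos']),s['ft_force'],s['tcp_rot'])"
```

```text
[517.47483878  65.12232961 200.00874958] [ -0.4 -35.2] [ 1.25432716 -2.56723791  4.78130336] [1.79978065e+02 1.52698988e-02 1.00088263e+02]
```

Request:
move_arm:
  commands:
    - {"dx":0.008,"dy":0,"dz":0,"spin":0,"grip":40}
    - {"dx":0.014,"dy":0,"dz":0,"spin":0,"grip":40}
    - {"dx":0.014,"dy":0,"dz":0,"spin":0,"grip":75}
    - {"dx":0.014,"dy":0,"dz":0,"spin":0,"grip":75}
    - {"dx":0.014,"dy":0,"dz":0,"spin":0,"grip":75}
    - {"dx":-0.025,"dy":0,"dz":0,"spin":0,"grip":75}
    - {"dx":-0.042,"dy":0,"dz":0,"spin":0,"grip":75}

```text
time: 18.95
tool_pos: [525.2, 21.5, 199.7]
tcp_rot: [180.0, 0.0, 100.1]
ft_force: [-0.4, 0.3, 0.2]
opening: 0.745
```

Request:
move_arm:
  commands:
    - {"dx":0,"dy":0,"dz":-0.003,"spin":0,"grip":30}
    - {"dx":0.005,"dy":0,"dz":-0.003,"spin":0,"grip":30}
    - {"dx":0.01,"dy":0,"dz":-0.003,"spin":0,"grip":30}
    - {"dx":0.018,"dy":0,"dz":-0.003,"spin":0,"grip":30}

```text
time: 19.35
tool_pos: [521.5, 42.0, 202.7]
tcp_rot: [-180.0, -0.0, 100.1]
ft_force: [-0.0, -0.3, 0.3]
opening: 0.301
```

```bash
python3 -c "
from h import *
m,im=shot('relA')
cv2.imwrite('pics/relAc.png',cv2.resize(im[20:300,130:400],None,fx=2.5,fy=2.1,interpolation=cv2.INTER_CUBIC))
s=manip.read_state();print(M(s['tool_pos']),s['opening'])"
```

```text
19.4 [521.2  42.9 202.7] [-1.7997e+02 -2.0000e-02  1.0016e+02] [-1.   1.  -0.1]
[ -0.6 -57.7] 0.3024627894357325
```

View pics/relAc.png

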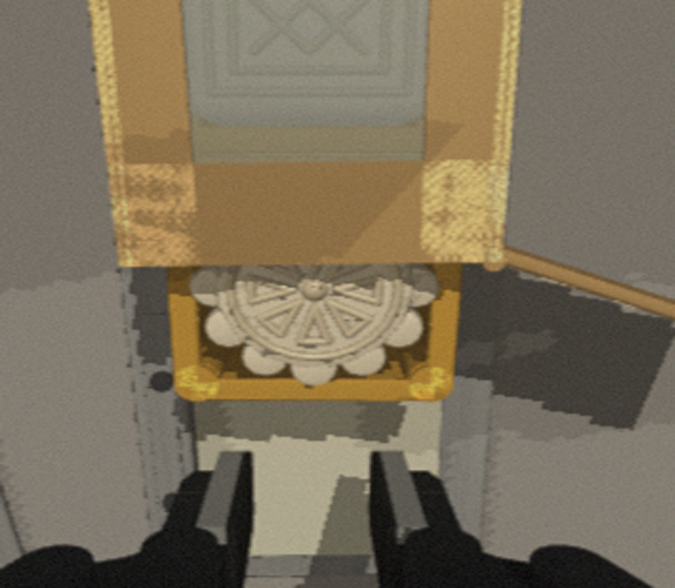

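Request:
move_arm:
  commands:
    - {"dx":0.012,"dy":0,"dz":0,"spin":0,"grip":30}
    - {"dx":0.024,"dy":0,"dz":0,"spin":0,"grip":30}
    - {"dx":0.036,"dy":0,"dz":0,"spin":0,"grip":30}
    - {"dx":0.044,"dy":0,"dz":0,"spin":0,"grip":30}
    - {"dx":0.046,"dy":0,"dz":0,"spin":0,"grip":30}
    - {"dx":0.046,"dy":0,"dz":0,"spin":0,"grip":30}

```text
time: 20.0
tool_pos: [513.6, 86.4, 202.7]
tcp_rot: [180.0, -0.0, 100.1]
ft_force: [0.2, -0.3, -0.2]
opening: 0.3
```

Request:
move_arm:
  commands:
    - {"dx":0.001,"dy":0,"dz":0,"spin":0,"grip":30}
    - {"dx":0.002,"dy":0,"dz":0,"spin":0,"grip":30}
    - {"dx":0.002,"dy":0,"dz":0,"spin":0,"grip":30}

```text
time: 20.3
tool_pos: [513.4, 87.9, 202.7]
tcp_rot: [180.0, 0.0, 100.1]
ft_force: [-0.3, 0.0, 0.4]
opening: 0.297
```

```bash
python3 -c "
from h import *
m,im=shot('pushA')
cv2.imwrite('pics/pushAc.png',cv2.resize(im[0:300,130:400],None,fx=2.5,fy=2,interpolation=cv2.INTER_CUBIC))
s=manip.read_state();print(M(s['tool_pos']),s['opening'])"
```

```text
20.35 [513.4  87.9 202.8] [180.     0.   100.06] [-1.3 -0.2 -0.1]
[ -0.4 -12. ] 0.2991976615228307
```

View pics/pushAc.png

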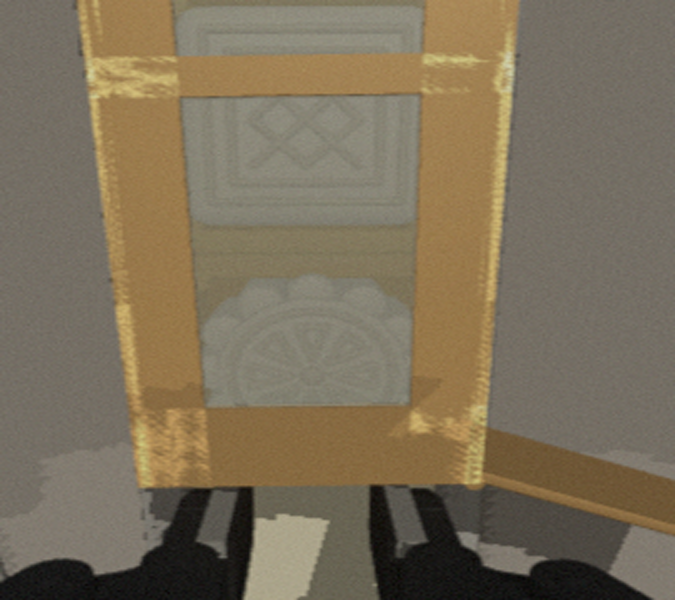

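Request:
move_arm:
  commands:
    - {"dx":0.001,"dy":0,"dz":0,"spin":0,"grip":30}
    - {"dx":0.0015,"dy":0,"dz":0,"spin":0,"grip":30}
    - {"dx":0.0015,"dy":0,"dz":0,"spin":0,"grip":30}

```text
time: 20.65
tool_pos: [513.1, 89.6, 202.8]
tcp_rot: [-180.0, -0.0, 100.1]
ft_force: [0.1, -0.2, -1.1]
opening: 0.303
```

Request:
move_arm:
  commands:
    - {"dx":0.001,"dy":0,"dz":0,"spin":0,"grip":30}
    - {"dx":0.001,"dy":0,"dz":0,"spin":0,"grip":30}

```text
time: 20.85
tool_pos: [513.0, 90.4, 202.8]
tcp_rot: [180.0, 0.0, 100.1]
ft_force: [0.4, -4.8, -0.6]
opening: 0.3
```

Request:
move_arm:
  commands:
    - {"dx":0.001,"dy":0,"dz":0,"spin":0,"grip":30}
    - {"dx":0.001,"dy":0,"dz":0,"spin":0,"grip":30}

```text
time: 21.05
tool_pos: [512.9, 90.8, 202.8]
tcp_rot: [180.0, 0.1, 100.1]
ft_force: [0.5, -11.3, -0.5]
opening: 0.299
```

The 11 N contact means the finger faces are against the mouth's rim, so the last tray is about flush. Back off and look.

Request:
move_arm:
  commands:
    - {"dx":-0.03,"dy":0,"dz":0,"spin":0,"grip":0}
    - {"dx":-0.06,"dy":0,"dz":-0.02,"spin":0,"grip":0}
    - {"dx":-0.06,"dy":0,"dz":-0.05,"spin":0,"grip":0}
    - {"dx":-0.06,"dy":0,"dz":-0.05,"spin":0,"grip":0}
    - {"dx":-0.06,"dy":0,"dz":-0.05,"spin":0,"grip":0}

```text
time: 21.55
tool_pos: [523.2, 32.6, 253.0]
tcp_rot: [179.9, 0.0, 100.1]
ft_force: [-0.2, -1.0, -1.3]
opening: 0.003
```

```bash
python3 -c "
from h import *
m,im=shot('allin')
cv2.imwrite('pics/allinc.png',cv2.resize(im[0:250,130:400],None,fx=2.5,fy=2.4,interpolation=cv2.INTER_CUBIC))
s=manip.read_state();print(M(s['tool_pos']),s['opening'])"
```

```text
21.6 [523.   32.7 252.3] [-1.7998e+02 -2.0000e-02  1.0009e+02] [-0.4 -0.4  0.1]
[ -0.7 -68. ] 0.0018675847662917632
```

View pics/allinc.png

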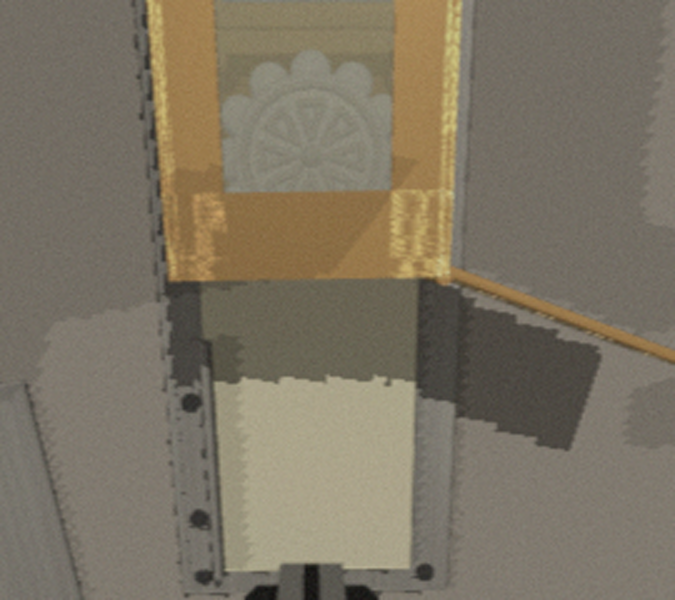

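No tray protrudes from the mouth (edge at crop row ~282). The flap runs from (450,275) out to the right. I'll bring the shut fingers behind it and sweep it shut.

Request:
move_arm:
  commands:
    - {"dx":0.03,"dy":0.03,"dz":-0.012,"spin":0,"grip":0}
    - {"dx":0.094,"dy":0.084,"dz":-0.012,"spin":0,"grip":0}
    - {"dx":0.094,"dy":0.084,"dz":-0.012,"spin":0,"grip":0}
    - {"dx":0.094,"dy":0.084,"dz":-0.012,"spin":0,"grip":0}
    - {"dx":0.094,"dy":0.084,"dz":-0.012,"spin":0,"grip":0}
    - {"dx":0.094,"dy":0.084,"dz":0.02,"spin":0,"grip":0}
    - {"dx":0.094,"dy":0.084,"dz":0.044,"spin":0,"grip":0}
    - {"dx":0.094,"dy":0.084,"dz":0.044,"spin":0,"grip":0}

```text
time: 22.4
tool_pos: [587.8, 138.6, 205.4]
tcp_rot: [-179.6, -0.0, 100.0]
ft_force: [-0.1, -0.0, -0.2]
opening: -0.001
```

```bash
python3 -c "
from h import *
s=manip.read_state();p=M(s['tool_pos']);print(p,s['tool_pos'],s['ft_force'])
H=np.array([32,1.8])
for ph in [3.3,2.9,2.5,2.2,1.9,1.6,1.3,1.0,.8,.6,.45]:
    q=H+50*np.array([-np.cos(ph),-np.sin(ph)]);print(ph,q.round(1),'dx',((q-p)[1]/1000).round(4),'dy',((q-p)[0]/1000).round(4))
"
```

```text
[81.8 24.9] [587.84028889 138.64680625 205.40111812] [-0.07807046 -0.03937468 -0.17163278]
3.3 [81.4  9.7] dx -0.0152 dy -0.0004
2.9 [ 80.5 -10.2] dx -0.0351 dy -0.0013
2.5 [ 72.1 -28.1] dx -0.053 dy -0.0097
2.2 [ 61.4 -38.6] dx -0.0635 dy -0.0204
1.9 [ 48.2 -45.5] dx -0.0704 dy -0.0336
1.6 [ 33.5 -48.2] dx -0.0731 dy -0.0483
1.3 [ 18.6 -46.4] dx -0.0713 dy -0.0632
1.0 [  5.  -40.3] dx -0.0652 dy -0.0768
0.8 [ -2.8 -34.1] dx -0.059 dy -0.0846
0.6 [ -9.3 -26.4] dx -0.0513 dy -0.0911
0.45 [-13.  -19.9] dx -0.0448 dy -0.0948
```

Request:
move_arm:
  commands:
    - {"dx":-0.015,"dy":0,"dz":0,"spin":0,"grip":0}
    - {"dx":-0.035,"dy":-0.001,"dz":0,"spin":0,"grip":0}
    - {"dx":-0.053,"dy":-0.01,"dz":0,"spin":0,"grip":0}
    - {"dx":-0.0635,"dy":-0.02,"dz":0,"spin":0,"grip":0}
    - {"dx":-0.07,"dy":-0.0335,"dz":0,"spin":0,"grip":0}
    - {"dx":-0.073,"dy":-0.048,"dz":0,"spin":0,"grip":0}
    - {"dx":-0.073,"dy":-0.048,"dz":0,"spin":0,"grip":0}

```text
time: 23.1
tool_pos: [553.9, 58.3, 209.6]
tcp_rot: [-180.0, 0.0, 100.0]
ft_force: [0.3, -0.3, -0.3]
opening: -0.0
```

```bash
python3 -c "
from h import *
m,im=shot('flap1')
s=manip.read_state();print(M(s['tool_pos']),s['opening'])"
```

```text
23.15 [554.8  58.8 209.7] [1.7995e+02 1.0000e-02 1.0003e+02] [0.1 0.2 0.3]
[ 35.3 -47.9] 0.0010770147458586293
```

View pics/flap1.png

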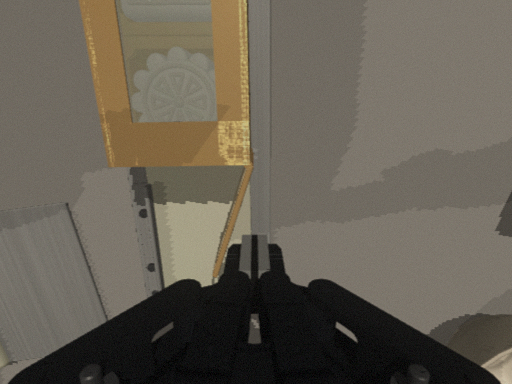

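The flap has swung to about 75°, with the fingers on its outer side. Continue the arc.

Request:
move_arm:
  commands:
    - {"dx":0.0015,"dy":-0.0167,"dz":0,"spin":0,"grip":0}
    - {"dx":0.0076,"dy":-0.03,"dz":0,"spin":0,"grip":0}
    - {"dx":0.014,"dy":-0.038,"dz":0,"spin":0,"grip":0}
    - {"dx":0.0215,"dy":-0.0446,"dz":0,"spin":0,"grip":0}
    - {"dx":0.028,"dy":-0.048,"dz":0,"spin":0,"grip":0}
    - {"dx":0.032,"dy":-0.05,"dz":0,"spin":0,"grip":0}
    - {"dx":0.032,"dy":-0.05,"dz":0,"spin":0,"grip":0}

```text
time: 23.85
tool_pos: [500.2, 82.8, 208.8]
tcp_rot: [180.0, -0.0, 100.1]
ft_force: [0.3, 0.2, -1.0]
opening: -0.002
```

```bash
python3 -c "
from h import *
m,im=shot('flap2')
s=manip.read_state();print(M(s['tool_pos']),s['opening'])"
```

```text
23.9 [500.3  82.5 208.8] [179.99   0.   100.12] [ 0.3 -0.5 -0.1]
[-14.2 -15.1] -0.0012105698584477386
```

View pics/flap2.png

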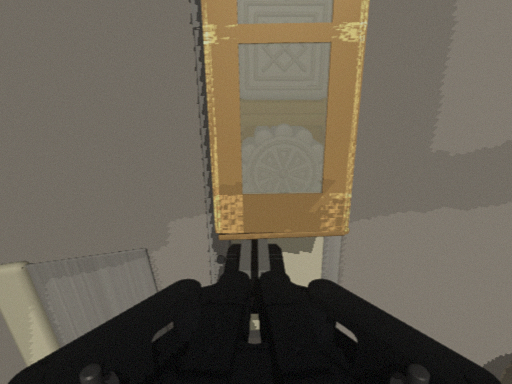

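Nearly shut. Push the last few millimetres while watching the force.

Request:
move_arm:
  commands:
    - {"dx":0.0015,"dy":0,"dz":0,"spin":0,"grip":0}
    - {"dx":0.002,"dy":0,"dz":0,"spin":0,"grip":0}
    - {"dx":0.002,"dy":0,"dz":0,"spin":0,"grip":0}

```text
time: 24.2
tool_pos: [499.9, 84.1, 208.7]
tcp_rot: [180.0, 0.0, 100.1]
ft_force: [-0.1, -1.1, -1.3]
opening: 0.0
```

Request:
move_arm:
  commands:
    - {"dx":0.001,"dy":0,"dz":0,"spin":0,"grip":0}
    - {"dx":0.001,"dy":0,"dz":0,"spin":0,"grip":0}

```text
time: 24.4
tool_pos: [499.7, 85.0, 208.7]
tcp_rot: [180.0, 0.0, 100.1]
ft_force: [0.0, -3.2, -0.3]
opening: 0.002
```

Request:
move_arm:
  commands:
    - {"dx":0.001,"dy":0,"dz":0,"spin":0,"grip":0}
    - {"dx":0.001,"dy":0,"dz":0,"spin":0,"grip":0}

```text
time: 24.6
tool_pos: [499.6, 85.5, 208.8]
tcp_rot: [180.0, 0.1, 100.1]
ft_force: [1.0, -9.2, -0.3]
opening: 0.001
```

The force rises at the expected position: shut against the rim. Back off and check.

Request:
move_arm:
  commands:
    - {"dx":-0.02,"dy":0,"dz":0,"spin":0,"grip":0}
    - {"dx":-0.06,"dy":0.014,"dz":0,"spin":0,"grip":0}
    - {"dx":-0.1,"dy":0.014,"dz":-0.06,"spin":0,"grip":0}
    - {"dx":-0.12,"dy":0.014,"dz":-0.09,"spin":0,"grip":0}
    - {"dx":-0.12,"dy":0.014,"dz":-0.09,"spin":0,"grip":0}
    - {"dx":-0.12,"dy":0.014,"dz":-0.09,"spin":0,"grip":0}

```text
time: 25.2
tool_pos: [534.5, -30.1, 299.8]
tcp_rot: [179.9, 0.0, 100.0]
ft_force: [0.8, 0.4, -0.8]
opening: 0.002
```

```bash
python3 -c "
from h import *
m,im=shot('end')
cv2.imwrite('pics/endc.png',cv2.resize(im[0:250,130:400],None,fx=2.5,fy=2.4,interpolation=cv2.INTER_CUBIC))
for n in ('top','scene'):
    a=cv2.cvtColor(manip.capture(n),cv2.COLOR_RGB2BGR);cv2.imwrite(f'pics/{n}_end.png',a)
"
```

```text
25.25 [534.  -29.4 298.4] [-1.8000e+02 -2.0000e-02  1.0005e+02] [ 0.  -0.2 -0.4]
```

View pics/endc.png

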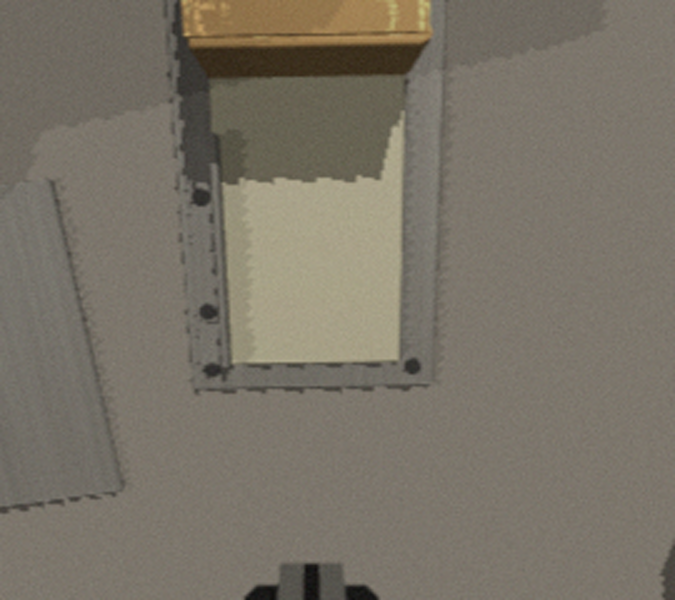

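View pics/top_end.png

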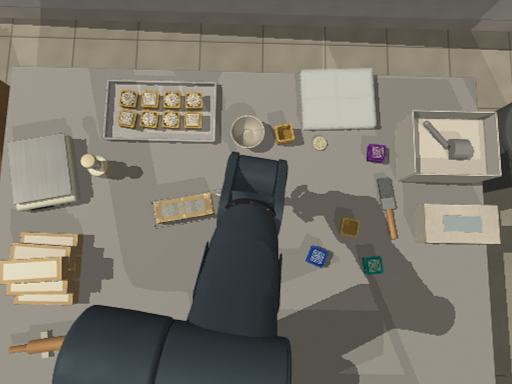

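The flap lies parallel and flush across the mouth (crop rows ~38-75), and the plate is empty. The empty tray (350,227), stack, look-alikes and bystanders are where they were. Handing in.

```bash
python3 -c "
from h import *
print(manip.hand_in())"
```

```text
the job is handed in; nothing more can be done
None
```

The three single cakes are in the carton in the order round, square, round, all upright, and the end flap is shut over the mouth. I handed in at about 25 s of the 72 s allowed.

**How it went:** I held each tray by its rear part, slid its front into the mouth, then pushed it on from behind. I then swept the flap round and pressed it shut with the closed fingers.

**Last checks:**
- **Inside the carton:** pictures through the window showed the three cakes in order. No tray protruded before the flap was closed.
- **Flap:** it lies flush and parallel across the mouth. The force rose to about 9 N where the flap should meet the rim.
- **Bench:** the empty tray, the look-alikes and the bystanders in the final top view are where they started. The arm hid the scraper in that view; a late wrist picture showed part of it, apparently undisturbed.

**What disagreed:**
- **First grip:** the fingertips touched the bench at about 9 N, because they reach further forward on closing than I had assumed. I set that cake down and re-gripped it higher.
- **Mouth position:** the first estimate was nearly 2 mm off along the carton, judging by where the fingers met the rim. It did no harm.
- **Last tray:** it was pushed only about flush with the mouth, not deeper. The flap still closed fully over it.

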